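# Bed a microscope barrel in its V-block against the stop and clamp it

## Task

Take the microscope barrel from its green cradle and lay it gently in the two V's of the steel V-block, lens end towards the stop, then slide it along the V's until the lens end bears lightly on the stop (hold it there with about 5 N for half a second) so that it lies fully home in both V's. Then swing the clamp arm over onto the barrel, bed it with a steady press of about 6 N on its red tab for half a second, and leave it closed; do not knock or force the barrel, and leave the jar, screwdriver and bottle alone.

Things in the scene. Friction and masses are not known exactly. Their poses are not given: they have to be found in the camera images.
- barrel: Microscope barrel, 0.25 to 0.45 kg: plain round cylinder 36 mm in diameter, 190 mm long, black with a silver band 50 mm wide round the middle and a red ring at the tail. Origin on its axis at mid length; its x axis runs along the barrel towards the lens end (nose). It may be rolled about x.
- barrel_nose (a point): Centre of the barrel's flat lens end, 95 mm along x from its origin, with a thin silver ring near it.
- cradle: Fixed green plastic cradle 170 x 64 mm holding the barrel at the start, barrel axis 32 mm above the table, x along the barrel. Two saddles 20 mm long at x = -60 and +60 mm with lips 24 mm high; the 100 mm between them is open down to a 6 mm base plate, so fingers fit beside the barrel's middle. Origin: centre of the underside.
- block: Fixed V-fixture: grey base (x -95 to 135, y -50 to 66, 14 mm thick), two steel 90 degree V's 24 mm long at x = -60 and +60 mm with an open 96 mm gap between for the fingers. Origin on the table under the V's centre line, z up, x along the V's to the stop. Barrel fully home: axis over y = 0, 80 mm above the origin, parallel to x. V sides reach z = 82, y = +-36 mm.
- stop: End stop bolted to the V-fixture's base plate, set differently each time: upright aluminium plate 10 x 44 mm, 84 mm high with a yellow spot on its face. Origin: centre of the plate's underside on top of the base plate, x as the block's.
- stop_face (a point): Centre of the stop's face that the barrel's lens end bears on, at V-axis height; its x axis points out through the back of the stop (the block's x). 90 to 106 mm from the block's origin along the block's x. Rigid: feel for it slowly; 20 N is too much.
- clamp (a joint): Clamp arm angle, rad: 0 = level across a fully seated barrel, 1.57 = upright, 1.7 to 1.95 at the start (open, leaning back from the barrel). Hinge axis along the block's x; 0.15 N m of friction holds it where it is left. Arm 97 mm long from the hinge, 14 mm wide, 12 mm thick; a rubber pad under it meets the barrel's top 52 mm from the hinge. Stiff once it meets the barrel.
- clamp_pivot (a point): The clamp's hinge axis, fixed on the block at x = 66, y = 52, z = 108 mm of its frame (on top of a black fork 18 mm long in y, 30 mm wide, 120 mm high). The closed arm points to the block's -y.
- clamp_tab (a point): Middle of the outer (upper when closed) face of the red tab, 82 mm from the hinge; push here to swing the arm over, and press here. Tab 24 mm wide, 30 mm long. A press here reaches the barrel 1.6 times stronger, less about 3 N of hinge friction.
- jar: Loose small amber jar, 42 mm wide, 48 mm high, bystander. Origin: centre of its underside.
- driver: Loose screwdriver with red handle lying on the table, bystander.
- bottle: Loose white plastic bottle, 54 mm wide, 140 mm high, bystander. Origin: centre of its underside.
Things that resemble listed ones, but are neither listed nor needed, are in the scene too. There is more than one size of the barrel; the job needs the middle-sized.

How it is judged:
By the outcome, as a careful person would: the job done as asked, in the order asked, and still so for the second after the job is handed in, with the robot touching nothing.
It also fails if it takes over 72 s, if anything falls off the work surface, if the arm or the gripper's body presses on something with over 40 N, if the wrist force passes 120 N, or if a joint passes its speed limit or range.

## Robot

A 7-joint arm with a two-finger parallel gripper is mounted at the origin on the work surface. World frame = base frame: x ahead of the robot, y to its left, z up, the work surface at z = 0. Lengths are in m, angles in rad, forces in N, time in s.
With the tool pointing down it reaches from about 0.35 to 0.9 m from the base axis. Payload 7.2 kg.
Tool frame: the origin (TCP) lies on the centre line of the jaws, within the pads' length; the fingertips stand 17 mm ahead of it and the grasp point (between the pads) lies 2 mm behind it; z points along the fingers, x is the direction in which the jaws open and shut, and the axes are right-handed (so a half turn about z gives the same grasp; the last joint's range is limited). The gripper opens to 85 mm and grips with 20 to 120 N. Pads are 22 mm wide; open, the fingers measure 114 mm over their backs; the gripper's body (76 mm by 85 mm) begins 54 mm behind the grasp point. The pads swing forward as they close: fully open they stand 13 mm farther back than shut.
Start: joints at [-1.268, 0.411, -0.013, 1.596, 0.006, 1.134, -0.082], TCP at [0.226, 0.583, 0.248] pointing down, gripper open.
Joint ranges: [-2.95, 2.95], [-0.29, 1.99], [-1.47, 1.44], [0.14, 2.54], [-1.03, 4.17], [0.13, 1.85], [-2.86, 2.86]. Speed limits (rad/s): [2.39, 2.39, 3.01, 3.01, 3.14, 3.14, 3.14].

## Interface

Orientations are given as a rotation vector (axis times angle).
In Python, from workcell import state, grab_frame, job_done gives the robot as it stands.
- The arm moves only by the tool carry_out, never from a script. Its argument "series" is a list of rows, each an object with "delta_rot": the turn, a rotation vector about the tool's x, y, z normalised to -1 to 1, where 1 is pi/2 rad, a list of three; "slide": the shift along the tool's x, y, z normalised to -1 to 1, where 1 is 0.25 m, a list of three; "grip": the gripper's target within -1 to 1 (shut at 1, half-way at 0, fully open at -1). A call has 1 to 20 rows; each row is the pose to reach, as a shift and turn from the pose commanded when the call began, along the tool's axes at that moment; what a row does not reach only later rows make up. A row lasts 1/12 s, in which the tool goes at most 41.7 mm and 7.16 degrees, less where a joint would pass 70% of its speed; a pose out of reach is approached as far as the arm can. A call with a number of a shift or a turn outside -1 to 1 is refused whole. A call with a gripper value outside its range is refused whole. The fingers move at their own pace and stop on an object; "squeeze" is the grip in N (left out, the last holds). Time passes only in rows, so rows that repeat a pose let the fingers close. It gives the time, the measured TCP pose, the force and the opening at its end, in the units of the state.
- state(): the state, without advancing time (a new reading comes with each control period).
- grab_frame(name): name is "scene" or "side" or "wrist"; returns a dict with "image" (420x560x3 uint8, blue, green, red), "depth" (420x560 float32, m along the optical axis (not along the pixel's ray), 0 where there is no reading), "intrinsics" (3x3 intrinsics, pixels), "world_from_camera" (4x4, takes a point from camera to world coordinates). Camera axes: x right, y up, looking along -z (the intrinsics and any distortion apply to the point x, -y, -z); pixel columns grow to the right and rows downward; lengths in m; the calibration is good to about 2 mm. The wrist camera is an equidistant fisheye: a pixel r from the principal point sees the ray r / f radians off the axis. A picture is of the moment at which its call begins.
- job_done(): hands the job in, once; it reports no verdict.
The state is a dict: "time_s": time; "joints": joint angles; "joint_velocities": joint speeds; "tau": joint torques, N m; "tool_pos": TCP position; "tcp_rot": TCP orientation; "wrist_force": force on the tool from outside, world axes, zero at the start; "moment": the same for the moment, N m; "gripper_width": finger opening in m.
Only numpy, scipy, OpenCV 4.12 (cv2) and the standard library are available. Lean on these libraries where they do the work, as an engineer would, in place of code of your own. Each camera call takes 0.05 s, during which the arm holds its last target. There are 200 camera calls.

## Working session

There is one attempt and no reset: what is moved stays moved. The work goes in short steps, Python scripts to look and compute and a tool call to move; the robot and the scene stay as the last step left them, time stands still between calls to the robot, and variables do not carry over. Pictures are saved under pics/ and viewed, about 8 in all and at most 12, crops included, and the job is handed in when it is done.

Besides the shell and the picture viewer there is one more tool, called after "Call:" by a JSON object that holds its "method" and its "body". carry_out: Moves the arm, as the interface text tells. Its arguments: {"type":"object","properties":{"series":{"type":"array"},"squeeze":{"type":"number"}},"required":["series"]}

```bash
ls; mkdir -p pics
cat > h.py <<'E'
import numpy as np, cv2
from workcell import state, grab_frame, job_done
from scipy.spatial.transform import Rotation as R
def pts(f):
    """world point per pixel from depth (pinhole cameras)"""
    K=f["intrinsics"];d=f["depth"];v,u=np.mgrid[:d.shape[0],:d.shape[1]]
    x=(u-K[0,2])/K[0,0]*d;y=(v-K[1,2])/K[1,1]*d
    P=np.stack([x,-y,-d,np.ones_like(d)],-1)
    return (P@f["world_from_camera"].T)[...,:3]
E
python3 - <<'E'
from h import *
import pickle
s=state();print({k:np.round(v,3).tolist() for k,v in s.items()})
for n in("scene","side"):
    f=grab_frame(n);pickle.dump(f,open(n+"0.pkl","wb"));cv2.imwrite(f"pics/{n}0.png",f["image"])
    print(n,f["intrinsics"].tolist(),np.round(f["world_from_camera"],3).tolist())
E
```

```text
pics
{'time_s': 0.0, 'joints': [-1.268, 0.412, -0.013, 1.597, 0.006, 1.134, -0.082], 'joint_velocities': [0.001, -0.0, 0.002, -0.0, -0.001, 0.001, 0.002], 'tau': [-0.0, -60.062, 0.682, -29.942, 0.014, 0.011, 0.0], 'tool_pos': [0.226, 0.582, 0.247], 'tcp_rot': [2.592, 1.773, -0.002], 'wrist_force': [0.228, 0.215, -0.227], 'moment': [0.041, 0.021, 0.044], 'gripper_width': 0.085}
scene [[486.3432373877797, 0.0, 281.105472548561], [0.0, 486.3432373877797, 211.28547498509312], [0.0, 0.0, 1.0]] [[0.261, -0.824, 0.502, 1.162], [0.965, 0.217, -0.147, -0.262], [0.012, 0.523, 0.852, 1.148], [0.0, 0.0, 0.0, 1.0]]
side [[461.14956697035035, 0.0, 280.9740804257402], [0.0, 461.14956697035035, 210.5456941936046], [0.0, 0.0, 1.0]] [[-0.992, 0.072, -0.102, 0.45], [-0.125, -0.585, 0.801, 0.875], [-0.002, 0.808, 0.589, 0.797], [0.0, 0.0, 0.0, 1.0]]
```

View pics/scene0.png

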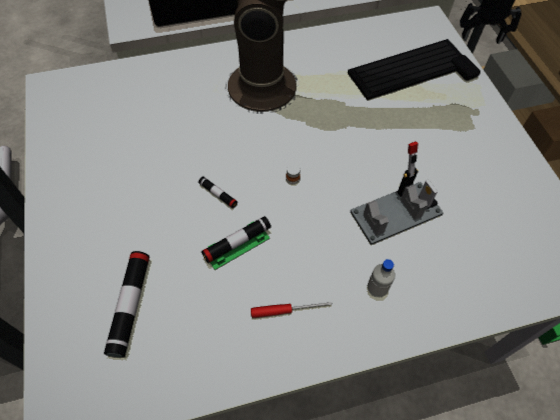

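View pics/side0.png

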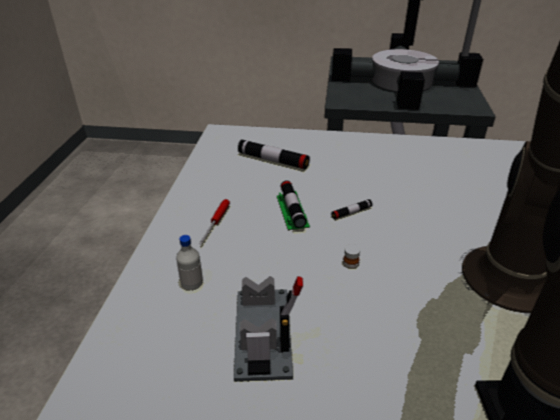

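The scene view shows the middle barrel in the green cradle, with its red tail at (208,254) and its nose at (265,222). The V-fixture is at (397,210), with its stop at (428,190) and the clamp leaning back, red tab at (412,147). The side view agrees: block x points to about world +y, the same way as the nose. Next I measure from depth.

Run:
```python
from h import *
import pickle
from scipy.optimize import least_squares
for n,bb,kb in(("scene",(195,205,280,275),(340,130,450,245)),("side",(270,175,312,232),(225,265,310,385))):
    f=pickle.load(open(n+"0.pkl","rb"));P=pts(f);I=f["image"].astype(int);b,g,r=I[...,0],I[...,1],I[...,2]
    def crop(a,k):return a[k[1]:k[3],k[0]:k[2]]
    ok=f["depth"]>0
    m=ok&~((g>1.4*r)&(g>1.4*b));Q=crop(P,bb)[crop(m,bb)];Q=Q[(Q[:,2]>.030)&(Q[:,2]<.06)]
    def res(p):
        c,s=np.cos(p[1]),np.sin(p[1])
        d=-(Q[:,0]-Q0[0])*s+(Q[:,1]-Q0[1])*c-p[0]
        return np.hypot(d,Q[:,2]-p[2])-.018
    Q0=Q.mean(0)
    fit=least_squares(res,[0,1.3,.032],loss="soft_l1",f_scale=.001);p=fit.x
    ax=np.array([np.cos(p[1]),np.sin(p[1])]);t=(Q[:,:2]-Q0[:2])@ax
    c=Q0[:2]+p[0]*np.array([-ax[1],ax[0]]);lo,hi=np.percentile(t,[.3,99.7])
    print(n,"barrel c",(c+ax*(lo+hi)/2).round(4),"yaw",p[1].round(4),"z",p[2].round(4),"len",(hi-lo).round(4),"rms",np.abs(fit.fun).mean().round(4),len(Q))
    # silver band along axis
    S=crop(P,bb)[crop(m&(r>110)&(b>110)&(abs(r-b)<30),bb)];S=S[(S[:,2]>.035)&(S[:,2]<.06)]
    ts=(S[:,:2]-c)@ax;print(" band",np.percentile(ts,[2,98]).round(4),"mid",(c+ax*np.percentile(ts,[2,98]).mean()).round(4))
    # green cradle
    G=crop(P,bb)[crop(ok&(g>1.5*r)&(g>1.5*b),bb)];print(" green",len(G))
    # block base
    B=crop(P,kb)[crop(ok,kb)];h=np.histogram(B[:,2],bins=np.arange(-.004,.2,.004));print(" ",h[0].tolist())
    T=B[(B[:,2]>.008)&(B[:,2]<.020)]
    rc=cv2.minAreaRect((T[:,:2]*1000).astype(np.float32));print(" base",rc,T[:,2].mean())
    U=B[(B[:,2]>.024)];print(" up",U.min(0).round(3),U.max(0).round(3))
```

```text
scene barrel c [ 0.556  -0.2043] yaw 1.8895 z 0.0314 len 0.1899 rms 0.0017 951
 band [-0.0213  0.0813] mid [ 0.5473 -0.1779]
 green 582
  [4923, 2743, 263, 557, 996, 257, 75, 75, 50, 63, 68, 78, 55, 52, 107, 112, 106, 97, 105, 134, 101, 57, 25, 25, 40, 33, 15, 10, 19, 24, 24, 14, 9, 7, 9, 9, 4, 7, 5, 15, 10, 10, 14, 10, 8, 13, 14, 12, 12, 13]
 base ((472.66900634765625, 224.61834716796875), (321.6396789550781, 232.07884216308594), 9.238327026367188) 0.013281842100839644
 up [0.488 0.146 0.024] [0.632 0.353 0.204]
side barrel c [ 0.5554 -0.2036] yaw 1.8909 z 0.0335 len 0.1942 rms 0.0018 511
 band [-0.035   0.0635] mid [ 0.5473 -0.1793]
 green 329
  [879, 3537, 226, 103, 1622, 687, 157, 299, 148, 98, 106, 124, 84, 97, 109, 138, 152, 164, 153, 193, 207, 136, 43, 44, 39, 112, 24, 15, 15, 30, 34, 40, 12, 11, 14, 11, 13, 13, 9, 15, 17, 19, 18, 21, 12, 14, 16, 18, 15, 16]
 base ((571.8099365234375, 242.15171813964844), (115.99352264404297, 231.2602081298828), 9.721623420715332) 0.015090818576163028
 up [0.487 0.144 0.024] [0.631 0.356 0.205]
```

Run:
```python
from h import *
import pickle
def frame(c,yaw):
    x=np.array([np.cos(yaw),np.sin(yaw)]);y=np.array([-x[1],x[0]]);return x,y,np.array(c)-.020*x-.008*y
def base(T):
    # largest blob on a 2mm grid
    g=np.zeros((500,500),np.uint8);ij=((T[:,:2]-[.3,-.2])/.002).astype(int);g[ij[:,1],ij[:,0]]=255
    g=cv2.morphologyEx(cv2.dilate(g,np.ones((3,3))),cv2.MORPH_OPEN,np.ones((7,7)))
    n,l,s,_=cv2.connectedComponentsWithStats(g);k=1+s[1:,4].argmax()
    T=T[l[ij[:,1],ij[:,0]]==k];return cv2.minAreaRect((T[:,:2]*1000).astype(np.float32))
for n,kb in(("scene",(340,130,450,245)),("side",(225,265,310,385))):
    f=pickle.load(open(n+"0.pkl","rb"));P=pts(f)[kb[1]:kb[3],kb[0]:kb[2]];I=f["image"][kb[1]:kb[3],kb[0]:kb[2]].astype(int)
    d=f["depth"][kb[1]:kb[3],kb[0]:kb[2]]
    B=P.reshape(-1,3);C=I.reshape(-1,3)
    rc=base(B[(B[:,2]>.009)&(B[:,2]<.02)]);print(n,np.round(rc[0],1),np.round(rc[1],1),round(rc[2],2))
    x,y,o=frame((.5718,.2422),np.radians(99.72))
    L=np.c_[(B[:,:2]-o)@x,(B[:,:2]-o)@y,B[:,2]]*1000
    T=L[(abs(L[:,2]-98)<5)&(abs(L[:,1])<28)];print(" stop top",len(T),np.percentile(T,[3,50,97],axis=0).round(1).tolist())
    for s in(-60,60):
        V=L[(abs(L[:,0]-s)<10)&(L[:,2]>52)&(L[:,2]<84)&(abs(L[:,1])<36)]
        for sg in(-1,1):
            W=V[(V[:,1]*sg>10)&(V[:,1]*sg<32)];
            if len(W)>5: print(" V",s,sg,len(W),"y-intercept offset (z-|y|)",np.median(W[:,2]-sg*W[:,1]).round(1),W.mean(0).round(1))
    red=(C[:,2]>110)&(C[:,1]<60)&(C[:,0]<60);Rr=L[red&(L[:,2]>90)]
    if len(Rr): print(" tab",len(Rr),np.percentile(Rr,[5,50,95],axis=0).round(1).tolist())
    yl=(C[:,2]>110)&(C[:,1]>90)&(C[:,0]<70);Y=L[yl];print(" yellow",len(Y),np.median(Y,0).round(1) if len(Y) else 0)
```

```text
scene [573.3 240.1] [117.8 230.8] 9.54
 stop top 60 [[93.9, -22.3, 93.2], [99.1, -2.1, 96.1], [104.7, 18.2, 99.4]]
 V -60 -1 43 y-intercept offset (z-|y|) 52.8 [-59.9 -23.1  74.3]
 V -60 1 67 y-intercept offset (z-|y|) 52.6 [-59.7  19.7  72.2]
 V 60 -1 38 y-intercept offset (z-|y|) 51.6 [ 59.9 -23.1  73.4]
 V 60 1 60 y-intercept offset (z-|y|) 54.1 [59.8 19.7 73.4]
 tab 21 [[56.7, 75.3, 195.1], [62.2, 79.0, 199.3], [74.8, 83.2, 202.7]]
 yellow 4 [ 48.   50.8 112.1]
side [581.6 187.3] [118.4 105.1] 12.33
 stop top 131 [[94.7, -20.5, 94.0], [101.5, 1.8, 98.4], [105.3, 20.6, 101.0]]
 V -60 -1 95 y-intercept offset (z-|y|) 54.2 [-56.6 -21.6  71. ]
 V -60 1 99 y-intercept offset (z-|y|) 53.8 [-56.7  20.7  71.5]
 V 60 -1 119 y-intercept offset (z-|y|) 54.4 [ 62.1 -21.9  73.7]
 V 60 1 112 y-intercept offset (z-|y|) 54.8 [62.3 22.3 72.8]
 tab 37 [[56.4, 76.9, 199.8], [66.8, 80.5, 201.7], [75.3, 84.6, 203.7]]
 yellow 5 [ 83.1  53.5 113.8]
```

Both cameras agree. The barrel centre is (0.556, -0.204) with yaw 108.3° and axis height 32 mm. The block origin is about (0.583, 0.224) with yaw 99.7°, its V sides measure the right height, and the stop face is at about x = 95 mm. I start moving.

Add to h.py:
```python
def calc(tp,yaw_deg):
    """numbers for carry_out: TCP to tp, tool down, tool x at yaw (deg)"""
    s=state();r0=R.from_rotvec(s["tcp_rot"]);d=np.array(tp)-s["tool_pos"]
    a=np.radians(yaw_deg);x=np.array([np.cos(a),np.sin(a),0]);z=np.array([0,0,-1.]);r1=R.from_matrix(np.c_[x,np.cross(z,x),z])
    print("t",round(s["time_s"],2),"pos",np.round(s["tool_pos"],4),"F",np.round(s["wrist_force"],1),"w",round(s["gripper_width"],4),"j",np.round(s["joints"],2))
    print("slide",np.round(r0.inv().apply(d)/.25,4),"rot",np.round((r0.inv()*r1).as_rotvec()/(np.pi/2),4),"dist mm",round(np.linalg.norm(d)*1e3,1))
```

```text
(no output)
```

Call:
{"method": "carry_out", "body": {"series": [{"slide":[-0.82,0.79,0],"delta_rot":[0,0,0.56],"grip":-1},{"slide":[-0.82,0.79,0],"delta_rot":[0,0,0.56],"grip":-1},{"slide":[-0.82,0.79,0],"delta_rot":[0,0,0.56],"grip":-1},{"slide":[-0.82,0.79,0],"delta_rot":[0,0,0.56],"grip":-1},{"slide":[-0.82,0.79,0],"delta_rot":[0,0,0.56],"grip":-1},{"slide":[-0.82,0.79,0],"delta_rot":[0,0,0.56],"grip":-1},{"slide":[-0.82,0.79,0],"delta_rot":[0,0,0.56],"grip":-1},{"slide":[-0.82,0.79,0],"delta_rot":[0,0,0.56],"grip":-1}]}}

```text
time_s: 0.77
tool_pos: [0.3391, 0.313, 0.2483]
tcp_rot: [3.103, 0.476, 0.0]
wrist_force: [0.1, 1.2, 0.2]
gripper_width: 0.0854
```

```bash
python3 -c "
from h import *
calc((.556,-.204,.19),18.3)"
```

```text
t 0.77 pos [0.3391 0.313  0.2483] F [0.1 1.2 0.2] w 0.0854 j [-1.07  0.13  0.24  1.99 -0.03  1.03 -0.51]
slide [0.2076 2.2324 0.2382] rot [ 0.0014  0.0002 -0.0094] dist mm 563.7
```

Call:
{"method": "carry_out", "body": {"series": [{"slide":[0.1,1,0]},{"slide":[0.1,1,0]},{"slide":[0.1,1,0]},{"slide":[0.1,1,0]},{"slide":[0.1,1,0]},{"slide":[0.1,1,0]}]}}

```text
invalid input
```

Call:
{"method": "carry_out", "body": {"series": [{"slide":[0.1,1,0]},{"slide":[0.1,1,0]},{"slide":[0.1,1,0]},{"slide":[0.1,1,0]},{"slide":[0.1,1,0]},{"slide":[0.1,1,0]},{"slide":[0.1,1,0]},{"slide":[0.1,1,0]}]}}

```text
invalid input
```

```bash
python3 -c "
from h import *
calc((.556,-.204,.19),18.3)"
```

```text
t 0.77 pos [0.3391 0.313  0.2483] F [0.1 1.2 0.2] w 0.0854 j [-1.07  0.13  0.24  1.99 -0.03  1.03 -0.51]
slide [0.2076 2.2324 0.2382] rot [ 0.0014  0.0002 -0.0094] dist mm 563.7
```

All three keys are needed in every row.

Call:
{"method": "carry_out", "body": {"series": [{"slide":[0.1,1,0],"delta_rot":[0,0,0],"grip":-1},{"slide":[0.1,1,0],"delta_rot":[0,0,0],"grip":-1},{"slide":[0.1,1,0],"delta_rot":[0,0,0],"grip":-1},{"slide":[0.1,1,0],"delta_rot":[0,0,0],"grip":-1},{"slide":[0.1,1,0],"delta_rot":[0,0,0],"grip":-1},{"slide":[0.1,1,0],"delta_rot":[0,0,0],"grip":-1},{"slide":[0.1,1,0],"delta_rot":[0,0,0],"grip":-1}]}}

```text
time_s: 1.35
tool_pos: [0.441, 0.0832, 0.2487]
tcp_rot: [3.101, 0.488, 0.002]
wrist_force: [-1.3, -1.1, -0.3]
gripper_width: 0.0853
```

Call:
{"method": "carry_out", "body": {"series": [{"slide":[0.1,1,0],"delta_rot":[0,0,0],"grip":-1},{"slide":[0.1,1,0],"delta_rot":[0,0,0],"grip":-1},{"slide":[0.1,1,0],"delta_rot":[0,0,0],"grip":-1},{"slide":[0.1,1,0],"delta_rot":[0,0,0],"grip":-1},{"slide":[0.1,1,0],"delta_rot":[0,0,0],"grip":-1},{"slide":[0.1,1,0],"delta_rot":[0,0,0],"grip":-1},{"slide":[0.1,1,0],"delta_rot":[0,0,0],"grip":-1},{"slide":[0.1,1,0],"delta_rot":[0,0,0],"grip":-1}]}}

```text
time_s: 2.02
tool_pos: [0.5412, -0.1418, 0.2477]
tcp_rot: [3.101, 0.494, -0.002]
wrist_force: [-0.3, 0.4, -1.3]
gripper_width: 0.0852
```

```bash
python3 -c "
from h import *
calc((.556,-.204,.19),18.3)"
```

```text
t 2.02 pos [ 0.5412 -0.1418  0.2477] F [-0.3  0.4 -1.3] w 0.0852 j [-0.31  0.33  0.62  1.79 -0.21  1.09  0.7 ]
slide [-0.0208  0.2547  0.231 ] rot [ 0.0007  0.001  -0.0022] dist mm 86.1
```

Call:
{"method": "carry_out", "body": {"series": [{"slide":[-0.021,0.2547,0.23],"delta_rot":[0,0,-0.002],"grip":-1},{"slide":[-0.021,0.2547,0.23],"delta_rot":[0,0,-0.002],"grip":-1},{"slide":[-0.021,0.2547,0.23],"delta_rot":[0,0,-0.002],"grip":-1},{"slide":[-0.021,0.2547,0.6],"delta_rot":[0,0,-0.002],"grip":-1},{"slide":[-0.021,0.2547,0.6],"delta_rot":[0,0,-0.002],"grip":-1},{"slide":[-0.021,0.2547,0.6],"delta_rot":[0,0,-0.002],"grip":-1},{"slide":[-0.021,0.2547,0.6],"delta_rot":[0,0,-0.002],"grip":-1}]}}

```text
time_s: 2.6
tool_pos: [0.5543, -0.1986, 0.0956]
tcp_rot: [-3.097, -0.508, 0.009]
wrist_force: [0.3, -0.0, -0.1]
gripper_width: 0.0856
```

```bash
python3 -c "
from h import *
calc((.556,-.204,.031),18.3)
f=grab_frame('wrist');cv2.imwrite('pics/w1.png',f['image']);print(f['intrinsics'].tolist())"
```

```text
t 2.6 pos [ 0.5543 -0.1986  0.0956] F [ 0.3 -0.  -0.1] w 0.0856 j [-0.12  0.57  0.53  1.85 -0.38  0.83  0.93]
slide [0.001  0.0238 0.2581] rot [-0.0027  0.0035  0.0037] dist mm 64.8
[[325.19226210127806, 0.0, 277.3071528621112], [0.0, 325.19226210127806, 210.08495351226492], [0.0, 0.0, 1.0]]
```

View pics/w1.png

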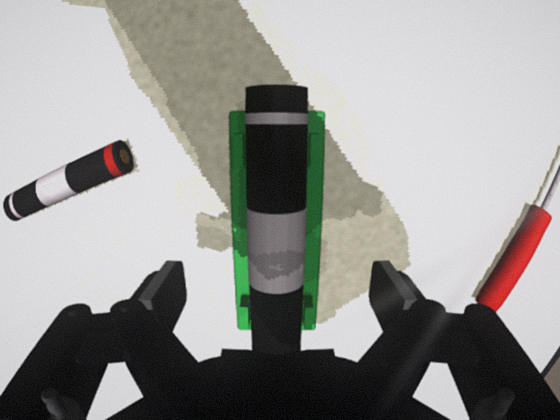

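The wrist view shows the barrel (columns 247–307) centred between the fingers (185 and 370), with the nose ring at the top. Descend and grip.

Call:
{"method": "carry_out", "body": {"series": [{"slide":[0.001,0.024,0.16],"delta_rot":[-0.002,0.003,0.003],"grip":-1},{"slide":[0.001,0.024,0.22],"delta_rot":[-0.002,0.003,0.003],"grip":-1},{"slide":[0.001,0.024,0.258],"delta_rot":[-0.002,0.003,0.003],"grip":-1},{"slide":[0.001,0.024,0.258],"delta_rot":[-0.002,0.003,0.003],"grip":-1},{"slide":[0.001,0.024,0.258],"delta_rot":[-0.002,0.003,0.003],"grip":0},{"slide":[0.001,0.024,0.258],"delta_rot":[-0.002,0.003,0.003],"grip":0},{"slide":[0.001,0.024,0.258],"delta_rot":[-0.002,0.003,0.003],"grip":0},{"slide":[0.001,0.024,0.258],"delta_rot":[-0.002,0.003,0.003],"grip":0}], "squeeze": 40}}

```text
time_s: 3.32
tool_pos: [0.5593, -0.2067, 0.0351]
tcp_rot: [3.099, 0.499, 0.011]
wrist_force: [0.9, -0.3, -0.0]
gripper_width: 0.043
```

```bash
python3 -c "
from h import *
calc((.556,-.204,.031),18.3)
print(np.round(grab_frame('wrist')['world_from_camera'],3))"
```

```text
t 3.32 pos [ 0.5593 -0.2067  0.0351] F [ 0.9 -0.3 -0. ] w 0.043 j [-0.07  0.66  0.48  1.87 -0.45  0.71  0.99]
slide [-0.0091 -0.0145  0.0165] rot [ 0.0026 -0.0042 -0.0002] dist mm 5.9
[[ 0.949 -0.3   -0.093  0.536]
 [ 0.314  0.912  0.262 -0.141]
 [ 0.006 -0.278  0.961  0.161]
 [ 0.     0.     0.     1.   ]]
```

Call:
{"method": "carry_out", "body": {"series": [{"slide":[-0.009,-0.0145,0.0165],"delta_rot":[0.002,-0.004,0],"grip":0},{"slide":[-0.009,-0.0145,0.0165],"delta_rot":[0.002,-0.004,0],"grip":0},{"slide":[-0.009,-0.0145,0.0165],"delta_rot":[0.002,-0.004,0],"grip":0}]}}

```text
time_s: 3.62
tool_pos: [0.5548, -0.2035, 0.0293]
tcp_rot: [-3.101, -0.499, 0.004]
wrist_force: [0.0, -0.1, 0.1]
gripper_width: 0.0426
```

```bash
python3 -c "
from h import *
calc((.556,-.204,.031),18.3)"
```

```text
t 3.62 pos [ 0.5548 -0.2035  0.0293] F [ 0.  -0.1  0.1] w 0.0426 j [-0.07  0.67  0.47  1.88 -0.45  0.7   0.98]
slide [ 0.0038  0.0034 -0.0067] rot [-0.0004  0.0014 -0.0002] dist mm 2.1
```

Call:
{"method": "carry_out", "body": {"series": [{"slide":[0.002,0,-0.003],"delta_rot":[0,0,0],"grip":0.2},{"slide":[0.002,0,-0.003],"delta_rot":[0,0,0],"grip":0.5},{"slide":[0.002,0,-0.003],"delta_rot":[0,0,0],"grip":1},{"slide":[0.002,0,-0.003],"delta_rot":[0,0,0],"grip":1},{"slide":[0.002,0,-0.003],"delta_rot":[0,0,0],"grip":1}]}}

```text
time_s: 4.03
tool_pos: [0.5554, -0.2036, 0.0301]
tcp_rot: [-3.102, -0.499, 0.003]
wrist_force: [-0.3, -0.5, -3.6]
gripper_width: 0.0348
```

```bash
python3 -c "
from h import *
for i in range(4):
    calc((.556,-.204,.031),18.3);grab_frame('wrist')"
```

```text
t 4.03 pos [ 0.5554 -0.2036  0.0301] F [-0.3 -0.5 -3.6] w 0.0348 j [-0.07  0.67  0.48  1.88 -0.45  0.71  0.98]
slide [ 0.0016  0.0022 -0.0035] rot [-0.0002  0.0013 -0.0003] dist mm 1.1
t 4.08 pos [ 0.5554 -0.2037  0.0301] F [ 0.1 -0.6 -3.3] w 0.0346 j [-0.07  0.67  0.48  1.88 -0.45  0.71  0.98]
slide [ 0.0018  0.002  -0.0034] rot [-0.0002  0.0013 -0.0004] dist mm 1.1
t 4.13 pos [ 0.5554 -0.2037  0.0301] F [-0.5  0.3 -3.7] w 0.0353 j [-0.07  0.67  0.48  1.88 -0.45  0.71  0.98]
slide [ 0.002   0.0018 -0.0034] rot [-0.0001  0.0013 -0.0004] dist mm 1.1
t 4.18 pos [ 0.5554 -0.2037  0.0302] F [ 0.1  0.  -4.1] w 0.0351 j [-0.07  0.67  0.48  1.88 -0.45  0.71  0.98]
slide [ 0.0018  0.0017 -0.0032] rot [-0.0001  0.0012 -0.0004] dist mm 1.0
```

Gripped: 35 mm opening, carrying about 3.6 N. Lift.

Call:
{"method": "carry_out", "body": {"series": [{"slide":[0,0,-0.04],"delta_rot":[0,0,0],"grip":1},{"slide":[0,0,-0.1],"delta_rot":[0,0,0],"grip":1},{"slide":[0,0,-0.2],"delta_rot":[0,0,0],"grip":1},{"slide":[0,0,-0.3],"delta_rot":[0,0,0],"grip":1},{"slide":[0,0,-0.4],"delta_rot":[0,0,0],"grip":1},{"slide":[0,0,-0.5],"delta_rot":[0,0,0],"grip":1},{"slide":[0,0,-0.57],"delta_rot":[0,0,0],"grip":1},{"slide":[0,0,-0.6],"delta_rot":[0,0,0],"grip":1},{"slide":[0,0,-0.6],"delta_rot":[0,0,0],"grip":1}]}}

```text
time_s: 4.98
tool_pos: [0.5567, -0.2041, 0.1827]
tcp_rot: [3.101, 0.498, 0.003]
wrist_force: [-0.8, -1.2, -4.4]
gripper_width: 0.0349
```

```bash
python3 -c "
from h import *
calc((.585,.212,.18),9.5)"
```

```text
t 4.98 pos [ 0.5567 -0.2041  0.1827] F [-0.8 -1.2 -4.4] w 0.0349 j [-0.17  0.47  0.6   1.78 -0.31  0.99  0.87]
slide [ 0.6288 -1.5452  0.0093] rot [ 0.0009 -0.0012  0.0973] dist mm 417.1
```

Call:
{"method": "carry_out", "body": {"series": [{"slide":[0.03,-0.08,0],"delta_rot":[0,0,0.005],"grip":1},{"slide":[0.07,-0.18,0],"delta_rot":[0,0,0.01],"grip":1},{"slide":[0.11,-0.28,0],"delta_rot":[0,0,0.02],"grip":1},{"slide":[0.155,-0.38,0],"delta_rot":[0,0,0.025],"grip":1},{"slide":[0.195,-0.48,0],"delta_rot":[0,0,0.03],"grip":1},{"slide":[0.235,-0.58,0],"delta_rot":[0,0,0.04],"grip":1},{"slide":[0.285,-0.7,0],"delta_rot":[0,0,0.045],"grip":1},{"slide":[0.33,-0.82,0],"delta_rot":[0,0,0.05],"grip":1}]}}

```text
time_s: 5.65
tool_pos: [0.5691, 0.018, 0.1789]
tcp_rot: [3.119, 0.375, -0.006]
wrist_force: [0.3, -0.6, -3.3]
gripper_width: 0.0354
```

```bash
python3 -c "
from h import *
calc((.585,.212,.18),9.5)"
```

```text
t 5.65 pos [0.5691 0.018  0.1789] F [ 0.3 -0.6 -3.3] w 0.0354 j [-0.56  0.43  0.59  1.84 -0.29  0.96  0.4 ]
slide [ 0.2456 -0.7389 -0.0055] rot [0.0002 0.0023 0.0466] dist mm 194.7
```

Call:
{"method": "carry_out", "body": {"series": [{"slide":[0.035,-0.1,0],"delta_rot":[0,0,0.01],"grip":1},{"slide":[0.07,-0.21,0],"delta_rot":[0,0,0.015],"grip":1},{"slide":[0.11,-0.33,0],"delta_rot":[0,0,0.025],"grip":1},{"slide":[0.15,-0.45,0],"delta_rot":[0,0,0.03],"grip":1},{"slide":[0.19,-0.57,0],"delta_rot":[0,0,0.035],"grip":1},{"slide":[0.22,-0.66,0],"delta_rot":[0,0,0.042],"grip":1},{"slide":[0.24,-0.71,0],"delta_rot":[0,0,0.046],"grip":1},{"slide":[0.245,-0.72,0],"delta_rot":[0,0,0.046],"grip":1},{"slide":[0.245,-0.72,0],"delta_rot":[0,0,0.046],"grip":1},{"slide":[0.245,-0.72,0],"delta_rot":[0,0,0.046],"grip":1}]}}

```text
time_s: 6.48
tool_pos: [0.5865, 0.2041, 0.1796]
tcp_rot: [3.129, 0.261, -0.004]
wrist_force: [-1.0, -0.8, -4.2]
gripper_width: 0.0352
```

```bash
python3 -c "
from h import *
calc((.585,.212,.12),9.5)
import pickle
f={n:grab_frame(n) for n in('wrist','scene','side')};pickle.dump(f,open('p1.pkl','wb'))
w=cv2.resize(f['wrist']['image'],(400,300));a=f['side']['image'][200:400,190:340];a=cv2.resize(a,(300,400))
im=np.zeros((400,700,3),np.uint8);im[:300,:400]=w;im[:,400:]=a;cv2.imwrite('pics/p1.png',im)
calc((.585,.212,.12),9.5)"
```

```text
t 6.48 pos [0.5865 0.2041 0.1796] F [-1.  -0.8 -4.2] w 0.0352 j [-0.82  0.52  0.58  1.71 -0.32  1.01  0.03]
slide [-1.000e-04 -3.260e-02  2.383e-01] rot [0.0011 0.0017 0.0004] dist mm 60.1
t 6.63 pos [0.5868 0.2041 0.1802] F [-0.7 -0.1 -4.5] w 0.0347 j [-0.82  0.52  0.58  1.71 -0.32  1.01  0.03]
slide [-0.0015 -0.0324  0.2408] rot [ 0.0005  0.0011 -0.0003] dist mm 60.8
```

View pics/p1.png

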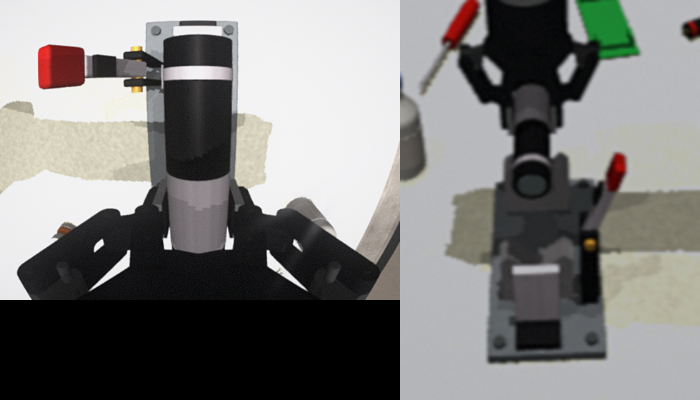

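The barrel hangs straight over the V's with its nose towards the stop, and the clamp is clear to one side. I check its position against the block in the same cameras, so calibration errors cancel.

Run:
```python
from h import *
import pickle
from scipy.optimize import least_squares
F=pickle.load(open("p1.pkl","rb"))
yaw=np.radians(99.72);x=np.array([np.cos(yaw),np.sin(yaw)]);y=np.array([-x[1],x[0]]);o=np.array([.5718,.2422])-.020*x-.008*y
s=state();t=s["tool_pos"];print("tcp local",(t[:2]-o)@x*1e3,(t[:2]-o)@y*1e3,t[2]*1e3)
for n in("side","scene"):
    B=pts(F[n]).reshape(-1,3);L=np.c_[(B[:,:2]-o)@x,(B[:,:2]-o)@y,B[:,2]]*1000
    q=L[(L[:,0]>20)&(L[:,0]<90)&(abs(L[:,1])<26)&(L[:,2]>150)&(L[:,2]<205)]
    f=least_squares(lambda p:np.hypot(q[:,1]-p[0]-p[1]*(q[:,0]-50),q[:,2]-p[2]-p[3]*(q[:,0]-50))-18,[0,0,180,0],loss="soft_l1",f_scale=1)
    print(n,len(q),"y",f.x[0].round(2),"yaw deg",np.degrees(f.x[1]).round(2),"z",f.x[2].round(2),"pitch",np.degrees(f.x[3]).round(2),"nose",np.percentile(q[:,0],99).round(1))
```

```text
tcp local -20.051990065627745 -0.3566872479024695 180.21368546528421
side 580 y -0.79 yaw deg 0.34 z 182.94 pitch -0.3 nose 74.7
scene 195 y -1.02 yaw deg -0.05 z 180.94 pitch -0.61 nose 74.0
```

Call:
{"method": "carry_out", "body": {"series": [{"slide":[-0.002,-0.032,0.06],"delta_rot":[0,0,0],"grip":1},{"slide":[-0.002,-0.032,0.12],"delta_rot":[0,0,0],"grip":1},{"slide":[-0.002,-0.032,0.18],"delta_rot":[0,0,0],"grip":1},{"slide":[-0.002,-0.032,0.24],"delta_rot":[0,0,0],"grip":1},{"slide":[-0.002,-0.032,0.29],"delta_rot":[0,0,0],"grip":1},{"slide":[-0.002,-0.032,0.33],"delta_rot":[0,0,0],"grip":1},{"slide":[-0.002,-0.032,0.36],"delta_rot":[0,0,0],"grip":1},{"slide":[-0.002,-0.032,0.36],"delta_rot":[0,0,0],"grip":1},{"slide":[-0.002,-0.032,0.36],"delta_rot":[0,0,0],"grip":1},{"slide":[-0.002,-0.032,0.36],"delta_rot":[0,0,0],"grip":1}]}}

```text
time_s: 7.47
tool_pos: [0.5852, 0.2141, 0.0908]
tcp_rot: [3.131, 0.263, -0.001]
wrist_force: [-1.0, 1.0, -3.8]
gripper_width: 0.0352
```

```bash
cat >> h.py <<'E'
yaw=np.radians(99.6);bx=np.array([np.cos(yaw),np.sin(yaw)]);by=np.array([-bx[1],bx[0]]);bo=np.array([.5718,.2422])-.020*bx-.008*by
def loc():
    s=state();t=s["tool_pos"];F=s["wrist_force"];r=R.from_rotvec(s["tcp_rot"]).as_matrix()
    print("t",round(s["time_s"],2),"block xyz mm",np.round([(t[:2]-bo)@bx*1e3,(t[:2]-bo)@by*1e3,t[2]*1e3],2),"F block",np.round([F[:2]@bx,F[:2]@by,F[2]],2),"M",np.round(s["moment"],2),"w",round(s["gripper_width"],4),"toolx yaw",np.round(np.degrees(np.arctan2(r[1,0],r[0,0])),2),"tilt",np.round(r[:2,2],4))
E
python3 -c "
from h import *
loc()"
```

```text
t 7.47 block xyz mm [-9.97 -0.53 90.84] F block [ 1.19  0.77 -3.83] M [-0.04 -0.02 -0.  ] w 0.0352 toolx yaw 9.62 tilt [-0.0004 -0.0001]
```

Call:
{"method": "carry_out", "body": {"series": [{"slide":[-0.002,0,0.01],"delta_rot":[0,0,0],"grip":1},{"slide":[-0.002,0,0.02],"delta_rot":[0,0,0],"grip":1},{"slide":[-0.002,0,0.028],"delta_rot":[0,0,0],"grip":1},{"slide":[-0.002,0,0.032],"delta_rot":[0,0,0],"grip":1},{"slide":[-0.002,0,0.036],"delta_rot":[0,0,0],"grip":1},{"slide":[-0.002,0,0.036],"delta_rot":[0,0,0],"grip":1}]}}

```text
time_s: 7.97
tool_pos: [0.584, 0.2139, 0.0809]
tcp_rot: [3.13, 0.264, -0.003]
wrist_force: [0.0, 0.1, -4.7]
gripper_width: 0.0349
```

```bash
python3 -c "
from h import *
loc()"
```

```text
t 7.97 block xyz mm [-9.92  0.64 80.93] F block [ 0.14 -0.04 -4.66] M [-0.01  0.   -0.02] w 0.0349 toolx yaw 9.63 tilt [-0.0017 -0.0006]
```

Call:
{"method": "carry_out", "body": {"series": [{"slide":[0.002,0,0.003],"delta_rot":[0,0,0],"grip":1},{"slide":[0.002,0,0.006],"delta_rot":[0,0,0],"grip":1},{"slide":[0.002,0,0.006],"delta_rot":[0,0,0],"grip":1}]}}

```text
time_s: 8.22
tool_pos: [0.5846, 0.214, 0.0795]
tcp_rot: [3.13, 0.264, -0.002]
wrist_force: [0.2, 0.0, -4.5]
gripper_width: 0.0349
```

```bash
python3 -c "
from h import *
loc()"
```

```text
t 8.22 block xyz mm [-9.930e+00  5.000e-02  7.954e+01] F block [ 0.   -0.18 -4.47] M [-0.01 -0.01  0.02] w 0.0349 toolx yaw 9.63 tilt [-0.0015 -0.0005]
```

Call:
{"method": "carry_out", "body": {"series": [{"slide":[0,0,0.003],"delta_rot":[0,0,0],"grip":1},{"slide":[0,0,0.005],"delta_rot":[0,0,0],"grip":1},{"slide":[0,0,0.005],"delta_rot":[0,0,0],"grip":1}]}}

```text
time_s: 8.47
tool_pos: [0.5847, 0.214, 0.0786]
tcp_rot: [3.13, 0.264, -0.002]
wrist_force: [-0.5, -1.1, -1.7]
gripper_width: 0.0346
```

```bash
python3 -c "
from h import *
loc()"
```

```text
t 8.47 block xyz mm [-9.920e+00  1.000e-02  7.856e+01] F block [-0.98  0.7  -1.73] M [-0.07  0.16  0.04] w 0.0346 toolx yaw 9.62 tilt [-0.0014 -0.0003]
```

Call:
{"method": "carry_out", "body": {"series": [{"slide":[0,0,0.001],"delta_rot":[0,0,0],"grip":1},{"slide":[0,0,0.002],"delta_rot":[0,0,0],"grip":1},{"slide":[0,0,0.002],"delta_rot":[0,0,0],"grip":1}]}}

```text
time_s: 8.72
tool_pos: [0.5847, 0.2141, 0.0785]
tcp_rot: [-3.13, -0.263, 0.002]
wrist_force: [-3.0, -1.2, 5.0]
gripper_width: 0.0349
```

```bash
python3 -c "
from h import *
loc()"
```

```text
t 8.72 block xyz mm [-9.89 -0.   78.47] F block [-0.65  3.14  4.96] M [-0.16  0.59  0.02] w 0.0349 toolx yaw 9.62 tilt [-0.0014 -0.    ]
```

The barrel rests in the V's (about 9 N of support). I open the fingers so it can settle.

Call:
{"method": "carry_out", "body": {"series": [{"slide":[0,0,-0.001],"delta_rot":[0,0,0],"grip":1},{"slide":[0,0,-0.001],"delta_rot":[0,0,0],"grip":0.1},{"slide":[0,0,-0.001],"delta_rot":[0,0,0],"grip":-0.1},{"slide":[0,0,-0.001],"delta_rot":[0,0,0],"grip":-0.3},{"slide":[0,0,-0.001],"delta_rot":[0,0,0],"grip":-0.5},{"slide":[0,0,-0.001],"delta_rot":[0,0,0],"grip":-0.5}], "squeeze": 20}}

```text
time_s: 9.22
tool_pos: [0.5848, 0.214, 0.0781]
tcp_rot: [3.13, 0.264, -0.002]
wrist_force: [-0.1, 0.7, -0.9]
gripper_width: 0.064
```

Run:
```python
from h import *
from scipy.optimize import least_squares
loc()
for n in("side","scene"):
    F=grab_frame(n);B=pts(F).reshape(-1,3);L=np.c_[(B[:,:2]-bo)@bx,(B[:,:2]-bo)@by,B[:,2]]*1000
    q=L[(L[:,0]>12)&(L[:,0]<90)&(abs(L[:,1])<19)&(L[:,2]>78)&(L[:,2]<105)]
    f=least_squares(lambda p:np.hypot(q[:,1]-p[0]-p[1]*(q[:,0]-50),q[:,2]-p[2]-p[3]*(q[:,0]-50))-18,[0,0,80,0],loss="soft_l1",f_scale=1)
    print(n,len(q),"y",f.x[0].round(2),"yaw deg",np.degrees(f.x[1]).round(2),"z",f.x[2].round(2),"pitch",np.degrees(f.x[3]).round(2))
    if n=="side":cv2.imwrite("pics/p2.png",cv2.resize(F["image"][200:400,190:340],(450,600),interpolation=cv2.INTER_CUBIC))
loc()
```

```text
t 9.22 block xyz mm [-9.93 -0.08 78.09] F block [ 0.69 -0.   -0.88] M [ 0.02 -0.03  0.01] w 0.064 toolx yaw 9.62 tilt [-0.0013 -0.0005]
side 567 y 0.1 yaw deg 0.25 z 80.81 pitch -1.18
scene 166 y -0.38 yaw deg 0.22 z 79.44 pitch -2.58
t 9.32 block xyz mm [-9.95e+00 -2.00e-02  7.81e+01] F block [ 0.02 -0.09  0.16] M [0.   0.02 0.03] w 0.0639 toolx yaw 9.62 tilt [-0.0014 -0.0005]
```

View pics/p2.png

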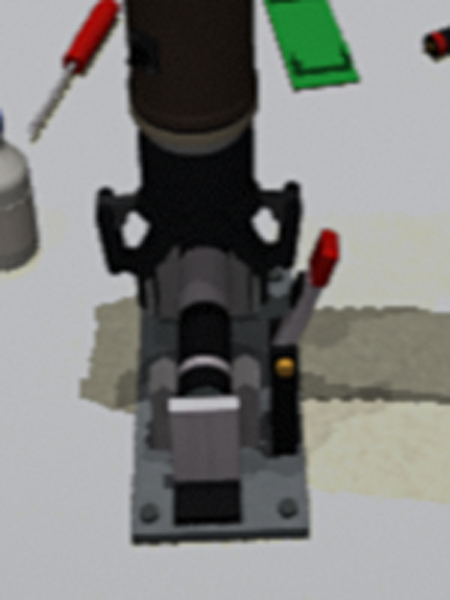

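It lies in the V's, nose about 12 mm short of the stop, and the axis height and y match fully home. To slide it without disturbing the seating, I will push on the tail with closed fingers, keeping clear of the sides.

Call:
{"method": "carry_out", "body": {"series": [{"slide":[0,0,-0.06],"delta_rot":[0,0,0],"grip":-0.5},{"slide":[0,0,-0.16],"delta_rot":[0,0,0],"grip":-0.5},{"slide":[0,0,-0.28],"delta_rot":[0,0,0],"grip":-0.5},{"slide":[0,0.05,-0.3],"delta_rot":[0,0,0],"grip":1},{"slide":[0,0.2,-0.3],"delta_rot":[0,0,0],"grip":1},{"slide":[0,0.35,-0.3],"delta_rot":[0,0,0],"grip":1},{"slide":[0,0.475,-0.3],"delta_rot":[0,0,0],"grip":1},{"slide":[0,0.475,-0.3],"delta_rot":[0,0,0],"grip":1},{"slide":[0,0.475,-0.2],"delta_rot":[0,0,0],"grip":1},{"slide":[0,0.475,-0.1],"delta_rot":[0,0,0],"grip":1},{"slide":[0,0.475,0],"delta_rot":[0,0,0],"grip":1},{"slide":[0,0.475,0.008],"delta_rot":[0,0,0],"grip":1},{"slide":[0,0.475,0.008],"delta_rot":[0,0,0],"grip":1}]}}

```text
time_s: 10.4
tool_pos: [0.6035, 0.0966, 0.075]
tcp_rot: [3.129, 0.263, -0.007]
wrist_force: [1.4, -0.4, 0.9]
gripper_width: 0.0001
```

Run:
```python
from h import *
loc()
f=grab_frame("wrist");cv2.imwrite("pics/p3.png",f["image"]);loc()
```

```text
t 10.4 block xyz mm [-128.81    1.02   74.99] F block [-0.58 -1.29  0.87] M [ 0.   -0.08  0.02] w 0.0001 toolx yaw 9.61 tilt [-0.0044 -0.0015]
t 10.45 block xyz mm [-1.2895e+02 -5.0000e-02  7.6420e+01] F block [ 0.35 -0.87 -0.06] M [ 0.06 -0.01 -0.02] w 0.0001 toolx yaw 9.61 tilt [-0.0019 -0.001 ]
```

View pics/p3.png

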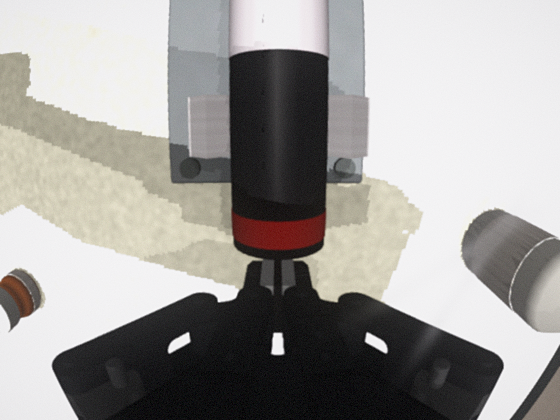

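The closed fingers (columns 245–312) stand centred behind the red tail, about 12 mm off. Approaching slowly.

Call:
{"method": "carry_out", "body": {"series": [{"slide":[0,-0.01,-0.012],"delta_rot":[0,0,0],"grip":1},{"slide":[0,-0.02,-0.012],"delta_rot":[0,0,0],"grip":1},{"slide":[0,-0.028,-0.012],"delta_rot":[0,0,0],"grip":1},{"slide":[0,-0.034,-0.012],"delta_rot":[0,0,0],"grip":1},{"slide":[0,-0.038,-0.012],"delta_rot":[0,0,0],"grip":1},{"slide":[0,-0.04,-0.012],"delta_rot":[0,0,0],"grip":1}]}}

```text
time_s: 10.95
tool_pos: [0.6028, 0.1073, 0.0795]
tcp_rot: [3.13, 0.264, -0.002]
wrist_force: [0.1, -0.1, -0.2]
gripper_width: -0.0
```

```bash
python3 -c "
from h import *
loc()"
```

```text
t 10.95 block xyz mm [-1.1821e+02 -1.1000e-01  7.9480e+01] F block [-0.15 -0.04 -0.23] M [-0.03  0.01  0.01] w -0.0 toolx yaw 9.65 tilt [-0.0011 -0.0001]
```

Call:
{"method": "carry_out", "body": {"series": [{"slide":[0,-0.004,0],"delta_rot":[0,0,0],"grip":1},{"slide":[0,-0.008,0],"delta_rot":[0,0,0],"grip":1},{"slide":[0,-0.012,0],"delta_rot":[0,0,0],"grip":1},{"slide":[0,-0.016,0],"delta_rot":[0,0,0],"grip":1},{"slide":[0,-0.02,0],"delta_rot":[0,0,0],"grip":1},{"slide":[0,-0.024,0],"delta_rot":[0,0,0],"grip":1},{"slide":[0,-0.028,0],"delta_rot":[0,0,0],"grip":1},{"slide":[0,-0.032,0],"delta_rot":[0,0,0],"grip":1}]}}

```text
time_s: 11.62
tool_pos: [0.6015, 0.1144, 0.0792]
tcp_rot: [3.13, 0.263, -0.002]
wrist_force: [-0.4, -4.6, 2.0]
gripper_width: 0.0002
```

```bash
python3 -c "
from h import *
loc()"
```

```text
t 11.62 block xyz mm [-1.1095e+02  1.0000e-02  7.9210e+01] F block [-4.43  1.11  1.97] M [-0.99 -0.04 -0.03] w 0.0002 toolx yaw 9.61 tilt [-0.0014 -0.0008]
```

Call:
{"method": "carry_out", "body": {"series": [{"slide":[0,-0.002,0],"delta_rot":[0,0,0],"grip":1},{"slide":[0,-0.004,0],"delta_rot":[0,0,0],"grip":1}]}}

```text
time_s: 11.78
tool_pos: [0.6013, 0.1156, 0.0792]
tcp_rot: [3.13, 0.263, -0.002]
wrist_force: [0.6, -5.3, 1.9]
gripper_width: -0.0001
```

```bash
python3 -c "
from h import *
loc()"
```

```text
t 11.78 block xyz mm [-1.0976e+02  2.0000e-02  7.9220e+01] F block [-5.32  0.25  1.85] M [-1.03 -0.09  0.01] w -0.0001 toolx yaw 9.62 tilt [-0.0015 -0.0006]
```

Call:
{"method": "carry_out", "body": {"series": [{"slide":[0,-0.002,0],"delta_rot":[0,0,0],"grip":1},{"slide":[0,-0.004,0],"delta_rot":[0,0,0],"grip":1}]}}

```text
time_s: 11.95
tool_pos: [0.6011, 0.1165, 0.0792]
tcp_rot: [3.13, 0.263, -0.002]
wrist_force: [-0.3, -4.3, 0.8]
gripper_width: 0.0001
```

```bash
python3 -c "
from h import *
loc()"
```

```text
t 11.95 block xyz mm [-1.0879e+02  2.0000e-02  7.9220e+01] F block [-4.23  1.07  0.76] M [-1.01 -0.07 -0.02] w 0.0001 toolx yaw 9.62 tilt [-0.0014 -0.0006]
```

Sliding friction is a steady 4.6 N (moment −1.0 N·m), so bearing at the stop with 5 N should read about 9.6 N. Feeling forward.

Call:
{"method": "carry_out", "body": {"series": [{"slide":[0,-0.002,0],"delta_rot":[0,0,0],"grip":1},{"slide":[0,-0.004,0],"delta_rot":[0,0,0],"grip":1}]}}

```text
time_s: 12.12
tool_pos: [0.601, 0.1175, 0.0792]
tcp_rot: [3.13, 0.263, -0.002]
wrist_force: [-0.3, -4.9, 1.6]
gripper_width: -0.0
```

```bash
python3 -c "
from h import *
loc()"
```

```text
t 12.12 block xyz mm [-107.81    0.     79.21] F block [-4.81  1.12  1.62] M [-1.05 -0.06  0.04] w -0.0 toolx yaw 9.62 tilt [-0.0014 -0.0006]
```

Call:
{"method": "carry_out", "body": {"series": [{"slide":[0,-0.0015,0],"delta_rot":[0,0,0],"grip":1},{"slide":[0,-0.003,0],"delta_rot":[0,0,0],"grip":1}]}}

```text
time_s: 12.28
tool_pos: [0.6008, 0.1183, 0.0792]
tcp_rot: [3.13, 0.263, -0.002]
wrist_force: [0.3, -5.6, 1.4]
gripper_width: 0.0003
```

```bash
python3 -c "
from h import *
loc()"
```

```text
t 12.28 block xyz mm [-1.070e+02  2.000e-02  7.918e+01] F block [-5.56  0.64  1.39] M [-0.98 -0.07  0.01] w 0.0003 toolx yaw 9.62 tilt [-0.0015 -0.0006]
```

Call:
{"method": "carry_out", "body": {"series": [{"slide":[0,-0.001,0],"delta_rot":[0,0,0],"grip":1},{"slide":[0,-0.002,0],"delta_rot":[0,0,0],"grip":1}]}}

```text
time_s: 12.45
tool_pos: [0.6008, 0.1188, 0.0792]
tcp_rot: [3.13, 0.264, -0.002]
wrist_force: [0.3, -4.7, 2.0]
gripper_width: -0.0001
```

```bash
python3 -c "
from h import *
loc()"
```

```text
t 12.45 block xyz mm [-1.0653e+02  2.0000e-02  7.9200e+01] F block [-4.72  0.46  1.98] M [-0.95 -0.08  0.04] w -0.0001 toolx yaw 9.63 tilt [-0.0014 -0.0006]
```

Call:
{"method": "carry_out", "body": {"series": [{"slide":[0,-0.001,0],"delta_rot":[0,0,0],"grip":1},{"slide":[0,-0.002,0],"delta_rot":[0,0,0],"grip":1}]}}

```text
time_s: 12.62
tool_pos: [0.6007, 0.119, 0.0792]
tcp_rot: [3.13, 0.263, -0.002]
wrist_force: [1.3, -6.3, 1.5]
gripper_width: 0.0004
```

```bash
python3 -c "
from h import *
loc()"
```

```text
t 12.62 block xyz mm [-1.0634e+02  3.0000e-02  7.9190e+01] F block [-6.47 -0.25  1.54] M [-1.23 -0.13 -0.01] w 0.0004 toolx yaw 9.61 tilt [-0.0014 -0.001 ]
```

Resistance is rising at −106.3, where the stop was predicted. Holding to read.

Call:
{"method": "carry_out", "body": {"series": [{"slide":[0,-0.0004,0],"delta_rot":[0,0,0],"grip":1},{"slide":[0,-0.0004,0],"delta_rot":[0,0,0],"grip":1}]}}

```text
time_s: 12.78
tool_pos: [0.6008, 0.1189, 0.0792]
tcp_rot: [3.13, 0.263, -0.002]
wrist_force: [0.0, -5.9, 1.2]
gripper_width: -0.0001
```

```bash
python3 -c "
from h import *
loc()"
```

```text
t 12.78 block xyz mm [-106.37   -0.     79.22] F block [-5.8   0.94  1.16] M [-1.17 -0.08  0.01] w -0.0001 toolx yaw 9.6 tilt [-0.0013 -0.0011]
```

Call:
{"method": "carry_out", "body": {"series": [{"slide":[0,-0.001,0],"delta_rot":[0,0,0],"grip":1},{"slide":[0,-0.002,0],"delta_rot":[0,0,0],"grip":1},{"slide":[0,-0.002,0],"delta_rot":[0,0,0],"grip":1}]}}

```text
time_s: 13.03
tool_pos: [0.6007, 0.119, 0.0792]
tcp_rot: [3.129, 0.262, -0.002]
wrist_force: [1.1, -6.5, 2.0]
gripper_width: -0.0002
```

```bash
python3 -c "
from h import *
loc()"
```

```text
t 13.03 block xyz mm [-1.0633e+02  4.0000e-02  7.9190e+01] F block [-6.59  0.03  2.03] M [-1.43 -0.13  0.08] w -0.0002 toolx yaw 9.58 tilt [-0.0013 -0.0016]
```

Call:
{"method": "carry_out", "body": {"series": [{"slide":[0,-0.002,0],"delta_rot":[0,0,0],"grip":1},{"slide":[0,-0.004,0],"delta_rot":[0,0,0],"grip":1},{"slide":[0,-0.004,0],"delta_rot":[0,0,0],"grip":1}]}}

```text
time_s: 13.28
tool_pos: [0.6007, 0.119, 0.0792]
tcp_rot: [3.128, 0.261, -0.002]
wrist_force: [1.8, -9.9, 1.5]
gripper_width: -0.0003
```

```bash
python3 -c "
from h import *
loc()"
```

```text
t 13.28 block xyz mm [-1.0632e+02  5.0000e-02  7.9230e+01] F block [-10.07  -0.11   1.54] M [-1.75 -0.2  -0.02] w -0.0003 toolx yaw 9.54 tilt [-0.0009 -0.0026]
```

Call:
{"method": "carry_out", "body": {"series": [{"slide":[0,0,0],"delta_rot":[0,0,0],"grip":1},{"slide":[0,0,0],"delta_rot":[0,0,0],"grip":1},{"slide":[0,0,0],"delta_rot":[0,0,0],"grip":1}]}}

```text
time_s: 13.53
tool_pos: [0.6007, 0.119, 0.0792]
tcp_rot: [3.128, 0.261, -0.002]
wrist_force: [1.3, -8.7, 1.5]
gripper_width: -0.0001
```

```bash
python3 -c "
from h import *
loc()
for i in range(3): grab_frame('side');loc()"
```

```text
t 13.53 block xyz mm [-1.0633e+02  5.0000e-02  7.9220e+01] F block [-8.79  0.21  1.47] M [-1.77 -0.23  0.06] w -0.0001 toolx yaw 9.54 tilt [-0.001  -0.0026]
t 13.58 block xyz mm [-1.0634e+02  2.0000e-02  7.9230e+01] F block [-8.59 -0.39  0.55] M [-1.79 -0.22  0.03] w 0.0002 toolx yaw 9.54 tilt [-0.0009 -0.0025]
t 13.63 block xyz mm [-1.0631e+02  2.0000e-02  7.9270e+01] F block [-9.56  0.59  1.18] M [-1.79 -0.2  -0.03] w -0.0001 toolx yaw 9.54 tilt [-0.0009 -0.0025]
t 13.68 block xyz mm [-1.0633e+02 -1.0000e-02  7.9240e+01] F block [-9.19  0.4   2.33] M [-1.77 -0.24  0.01] w 0.0 toolx yaw 9.54 tilt [-0.0009 -0.0025]
```

Steady at about 9.0 N, so roughly 4.2 N is on the stop. A touch more, then hold 0.75 s.

Call:
{"method": "carry_out", "body": {"series": [{"slide":[0,-0.001,0],"delta_rot":[0,0,0],"grip":1},{"slide":[0,-0.001,0],"delta_rot":[0,0,0],"grip":1},{"slide":[0,-0.001,0],"delta_rot":[0,0,0],"grip":1},{"slide":[0,-0.001,0],"delta_rot":[0,0,0],"grip":1},{"slide":[0,-0.001,0],"delta_rot":[0,0,0],"grip":1},{"slide":[0,-0.001,0],"delta_rot":[0,0,0],"grip":1},{"slide":[0,-0.001,0],"delta_rot":[0,0,0],"grip":1},{"slide":[0,-0.001,0],"delta_rot":[0,0,0],"grip":1},{"slide":[0,-0.001,0],"delta_rot":[0,0,0],"grip":1}]}}

```text
time_s: 14.43
tool_pos: [0.6007, 0.119, 0.0792]
tcp_rot: [3.128, 0.261, -0.002]
wrist_force: [0.6, -9.6, 0.8]
gripper_width: 0.0001
```

```bash
python3 -c "
from h import *
loc()"
```

```text
t 14.43 block xyz mm [-1.0633e+02  1.0000e-02  7.9230e+01] F block [-9.6   1.05  0.77] M [-1.88 -0.21 -0.03] w 0.0001 toolx yaw 9.53 tilt [-0.0008 -0.0028]
```

Held at about 9.6 N total (about 5 N at the stop) for 0.75 s, and the position stayed fixed. Backing off and going up.

Call:
{"method": "carry_out", "body": {"series": [{"slide":[0,0.01,0],"delta_rot":[0,0,0],"grip":1},{"slide":[0,0.03,0],"delta_rot":[0,0,0],"grip":1},{"slide":[0,0.08,0],"delta_rot":[0,0,0],"grip":1},{"slide":[0,0.09,-0.1],"delta_rot":[0,0,0],"grip":1},{"slide":[0,0.09,-0.25],"delta_rot":[0,0,0],"grip":1},{"slide":[0,0.09,-0.4],"delta_rot":[0,0,0],"grip":1},{"slide":[0,0.09,-0.55],"delta_rot":[0,0,0],"grip":1},{"slide":[0,0.09,-0.7],"delta_rot":[0,0,0],"grip":1},{"slide":[0,0.09,-0.74],"delta_rot":[0,0,0],"grip":1},{"slide":[0,0.09,-0.74],"delta_rot":[0,0,0],"grip":1}]}}

```text
time_s: 15.27
tool_pos: [0.6061, 0.099, 0.268]
tcp_rot: [-3.128, -0.264, -0.008]
wrist_force: [0.7, 0.0, -0.2]
gripper_width: 0.0002
```

Run:
```python
from h import *
loc()
from scipy.optimize import least_squares
for n in("side","scene"):
    f=grab_frame(n);cv2.imwrite(f"pics/p4{n}.png",cv2.resize(f["image"][200:400,190:340],(450,600),interpolation=cv2.INTER_CUBIC))
    B=pts(f).reshape(-1,3);L=np.c_[(B[:,:2]-bo)@bx,(B[:,:2]-bo)@by,B[:,2]]*1000;C=f["image"].reshape(-1,3).astype(int)
    q=L[(abs(L[:,0])<88)&(abs(L[:,1])<17)&(L[:,2]>80)&(L[:,2]<103)]
    g=least_squares(lambda p:np.hypot(q[:,1]-p[0]-p[1]*q[:,0],q[:,2]-p[2]-p[3]*q[:,0])-18,[0,0,80,0],loss="soft_l1",f_scale=1)
    print(n,len(q),"y",g.x[0].round(2),"yaw",np.degrees(g.x[1]).round(2),"z",g.x[2].round(2),"pitch",np.degrees(g.x[3]).round(2))
    r=(C[:,2]>100)&(C[:,1]<60)&(C[:,0]<60);T=L[r&(L[:,2]>150)&(abs(L[:,0]-66)<30)];print(" tab",T.min(0).round(1),np.median(T,0).round(1),T.max(0).round(1))
    A=L[(abs(L[:,0]-66)<16)&(L[:,2]>125)&(L[:,2]<215)&(L[:,1]>40)&(L[:,1]<110)];c=np.polyfit(A[:,2],A[:,1],1);print(" arm dy/dz",c[0].round(3),"y at hinge z",np.polyval(c,108).round(1))
```

```text
t 15.27 block xyz mm [-126.94   -1.97  268.03] F block [-0.08 -0.66 -0.21] M [-0.03  0.08 -0.05] w 0.0002 toolx yaw 9.64 tilt [0.0046 0.0024]
side 1033 y 0.04 yaw 0.04 z 81.31 pitch -0.14
 tab [ 54.4  75.6 198.4] [ 66.3  80.2 201.5] [ 75.6  85.3 204.6]
 arm dy/dz 0.318 y at hinge z 48.3
scene 724 y -0.1 yaw 0.14 z 79.12 pitch -0.04
 tab [ 54.5  73.3 197.1] [ 63.6  78.4 199.9] [ 73.2  83.4 202.5]
 arm dy/dz 0.324 y at hinge z 46.6
```

The barrel is home: y ≈ 0, yaw and pitch about 0.1°, z ≈ 80. The clamp is at about 1.88 rad. Moving behind the tab.

Call:
{"method": "carry_out", "body": {"series": [{"slide":[-0.1,-0.13,0],"delta_rot":[0,0,0],"grip":1},{"slide":[-0.2,-0.26,0],"delta_rot":[0,0,0],"grip":1},{"slide":[-0.3,-0.39,0],"delta_rot":[0,0,0],"grip":1},{"slide":[-0.38,-0.52,0],"delta_rot":[0,0,0],"grip":1},{"slide":[-0.45,-0.65,0],"delta_rot":[0,0,0],"grip":1},{"slide":[-0.508,-0.75,0],"delta_rot":[0,0,0],"grip":1},{"slide":[-0.508,-0.772,0],"delta_rot":[0,0,0],"grip":1},{"slide":[-0.508,-0.772,0],"delta_rot":[0,0,0],"grip":1},{"slide":[-0.508,-0.772,0],"delta_rot":[0,0,0],"grip":1}]}}

```text
time_s: 16.12
tool_pos: [0.4467, 0.2676, 0.2632]
tcp_rot: [3.128, 0.264, -0.004]
wrist_force: [1.3, -1.4, -0.7]
gripper_width: -0.0004
```

```bash
python3 -c "
from h import *
loc()"
```

```text
t 16.12 block xyz mm [ 65.87 127.11 263.18] F block [-1.57 -1.08 -0.67] M [-0.03 -0.09  0.01] w -0.0004 toolx yaw 9.66 tilt [-0.0027 -0.0023]
```

Call:
{"method": "carry_out", "body": {"series": [{"slide":[0,0,0.1],"delta_rot":[0,0,0],"grip":1},{"slide":[0,0,0.2],"delta_rot":[0,0,0],"grip":1},{"slide":[0,0,0.243],"delta_rot":[0,0,0],"grip":1},{"slide":[0.02,0,0.243],"delta_rot":[0,0,0],"grip":1},{"slide":[0.04,0,0.243],"delta_rot":[0,0,0],"grip":1},{"slide":[0.06,0,0.243],"delta_rot":[0,0,0],"grip":1},{"slide":[0.06,0,0.243],"delta_rot":[0,0,0],"grip":1}]}}

```text
time_s: 16.7
tool_pos: [0.4638, 0.2707, 0.2048]
tcp_rot: [-3.13, -0.262, -0.002]
wrist_force: [0.6, -0.1, -0.3]
gripper_width: 0.0001
```

Run:
```python
from h import *
loc()
f=grab_frame("side");w=grab_frame("wrist")
im=np.zeros((500,800,3),np.uint8);im[:,:375]=cv2.resize(f["image"][200:400,190:340],(375,500),interpolation=cv2.INTER_CUBIC);im[:315,375:795]=cv2.resize(w["image"],(420,315))
cv2.imwrite("pics/p5.png",im);loc()
```

```text
t 16.7 block xyz mm [ 66.16 109.71 204.81] F block [-0.23 -0.54 -0.26] M [-0.06  0.04  0.01] w 0.0001 toolx yaw 9.56 tilt [0.001  0.0006]
t 16.8 block xyz mm [ 66.31 111.04 204.39] F block [0.16 0.67 0.24] M [-0.07 -0.05  0.04] w -0.0001 toolx yaw 9.59 tilt [-0.0003  0.0003]
```

View pics/p5.png

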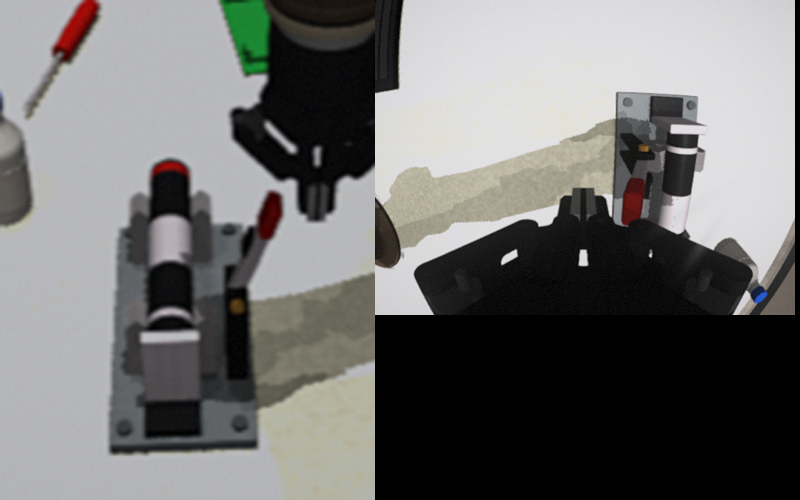

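The fingertips stand just behind the tab (tab at (268,215), tips at (315,215) in the left panel). Starting the swing.

Call:
{"method": "carry_out", "body": {"series": [{"slide":[0.02,0,0],"delta_rot":[0,0,0],"grip":1},{"slide":[0.04,0,0],"delta_rot":[0,0,0],"grip":1},{"slide":[0.06,0,0],"delta_rot":[0,0,0],"grip":1},{"slide":[0.08,0,0],"delta_rot":[0,0,0],"grip":1},{"slide":[0.1,0,0],"delta_rot":[0,0,0],"grip":1}]}}

```text
time_s: 17.22
tool_pos: [0.4865, 0.275, 0.2036]
tcp_rot: [3.13, 0.264, -0.003]
wrist_force: [-2.9, 0.3, 2.1]
gripper_width: 0.0
```

```bash
python3 -c "
from h import *
loc()"
```

```text
t 17.22 block xyz mm [ 66.54  86.63 203.56] F block [0.75 2.8  2.12] M [-0.08  0.39 -0.04] w 0.0 toolx yaw 9.64 tilt [-0.002  -0.0004]
```

Call:
{"method": "carry_out", "body": {"series": [{"slide":[0.022,0,0],"delta_rot":[0,0,0],"grip":1},{"slide":[0.042,0,-0.002],"delta_rot":[0,0,0],"grip":1},{"slide":[0.062,0,-0.004],"delta_rot":[0,0,0],"grip":1},{"slide":[0.082,0,-0.006],"delta_rot":[0,0,0],"grip":1},{"slide":[0.102,0,-0.008],"delta_rot":[0,0,0],"grip":1},{"slide":[0.122,0,-0.01],"delta_rot":[0,0,0],"grip":1},{"slide":[0.138,0,-0.01],"delta_rot":[0,0,0],"grip":1},{"slide":[0.158,0,-0.006],"delta_rot":[0,0,0],"grip":1},{"slide":[0.178,0,-0.002],"delta_rot":[0,0,0],"grip":1},{"slide":[0.198,0,0.003],"delta_rot":[0,0,0],"grip":1},{"slide":[0.218,0,0.009],"delta_rot":[0,0,0],"grip":1},{"slide":[0.235,0,0.014],"delta_rot":[0,0,0],"grip":1}]}}

```text
time_s: 18.22
tool_pos: [0.5446, 0.2847, 0.1996]
tcp_rot: [3.13, 0.263, -0.003]
wrist_force: [-1.5, -0.7, -1.7]
gripper_width: 0.0001
```

Run:
```python
from h import *
loc()
f=grab_frame("side");w=grab_frame("wrist")
im=np.zeros((500,800,3),np.uint8);im[:,:375]=cv2.resize(f["image"][200:400,190:340],(375,500),interpolation=cv2.INTER_CUBIC);im[:315,375:795]=cv2.resize(w["image"],(420,315))
cv2.imwrite("pics/p6.png",im);loc()
```

```text
t 18.22 block xyz mm [ 66.46  27.7  199.64] F block [-0.44  1.55 -1.71] M [-0.09  0.38 -0.06] w 0.0001 toolx yaw 9.62 tilt [-0.0017 -0.0006]
t 18.32 block xyz mm [ 66.37  27.28 199.68] F block [ 0.04  0.07 -0.28] M [ 0.06 -0.01  0.01] w 0.0003 toolx yaw 9.61 tilt [-0.0007 -0.0006]
```

View pics/p6.png

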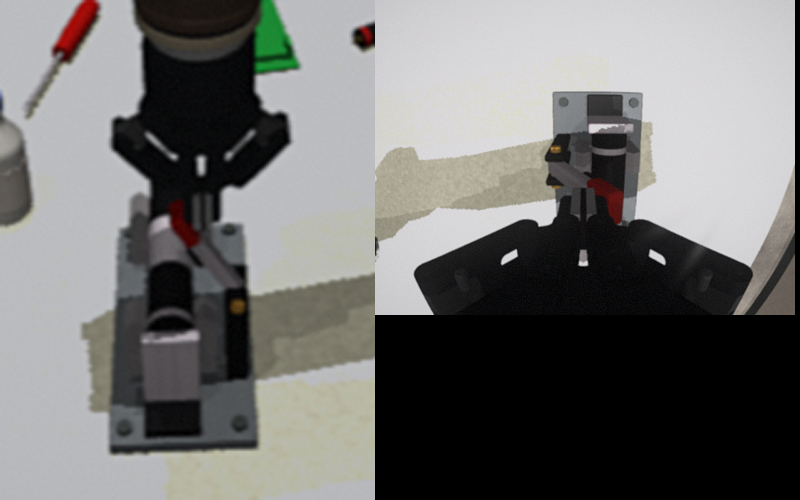

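The arm has swung to about 0.9 rad with the tab ahead of the fingertips ((183,225) in the left panel), and the barrel is undisturbed. Following the arc down.

Call:
{"method": "carry_out", "body": {"series": [{"slide":[0.015,0,0.007],"delta_rot":[0,0,0],"grip":1},{"slide":[0.03,0,0.015],"delta_rot":[0,0,0],"grip":1},{"slide":[0.046,0,0.022],"delta_rot":[0,0,0],"grip":1},{"slide":[0.061,0,0.029],"delta_rot":[0,0,0],"grip":1},{"slide":[0.077,0,0.038],"delta_rot":[0,0,0],"grip":1},{"slide":[0.092,0,0.047],"delta_rot":[0,0,0],"grip":1},{"slide":[0.105,0,0.057],"delta_rot":[0,0,0],"grip":1},{"slide":[0.117,0,0.067],"delta_rot":[0,0,0],"grip":1},{"slide":[0.129,0,0.078],"delta_rot":[0,0,0],"grip":1},{"slide":[0.141,0,0.09],"delta_rot":[0,0,0],"grip":1},{"slide":[0.16,0,0.11],"delta_rot":[0,0,0],"grip":1},{"slide":[0.177,0,0.133],"delta_rot":[0,0,0],"grip":1},{"slide":[0.191,0,0.155],"delta_rot":[0,0,0],"grip":1},{"slide":[0.203,0,0.17],"delta_rot":[0,0,0],"grip":1}]}}

```text
time_s: 19.48
tool_pos: [0.5944, 0.2931, 0.1564]
tcp_rot: [3.13, 0.263, -0.003]
wrist_force: [-1.2, 0.3, 1.3]
gripper_width: -0.0003
```

```bash
python3 -c "
from h import *
loc()"
```

```text
t 19.48 block xyz mm [ 66.4  -22.81 156.36] F block [0.54 1.17 1.28] M [-0.05  0.3   0.02] w -0.0003 toolx yaw 9.62 tilt [-0.0019 -0.0008]
```

Call:
{"method": "carry_out", "body": {"series": [{"slide":[0.006,0,0.012],"delta_rot":[0,0,0],"grip":1},{"slide":[0.012,0,0.024],"delta_rot":[0,0,0],"grip":1},{"slide":[0.018,0,0.036],"delta_rot":[0,0,0],"grip":1},{"slide":[0.022,0,0.046],"delta_rot":[0,0,0],"grip":1},{"slide":[0.025,0,0.052],"delta_rot":[0,0,0],"grip":1}]}}

```text
time_s: 19.9
tool_pos: [0.6004, 0.2941, 0.1441]
tcp_rot: [3.13, 0.264, -0.002]
wrist_force: [-1.5, 0.7, 0.9]
gripper_width: -0.0001
```

```bash
python3 -c "
from h import *
loc()"
```

```text
t 19.9 block xyz mm [ 66.44 -28.84 144.07] F block [0.95 1.34 0.88] M [-0.11  0.17  0.03] w -0.0001 toolx yaw 9.62 tilt [-0.0015 -0.0005]
```

Call:
{"method": "carry_out", "body": {"series": [{"slide":[0.001,0,0.005],"delta_rot":[0,0,0],"grip":1},{"slide":[0.002,0,0.01],"delta_rot":[0,0,0],"grip":1},{"slide":[0.003,0,0.015],"delta_rot":[0,0,0],"grip":1},{"slide":[0.004,0,0.02],"delta_rot":[0,0,0],"grip":1},{"slide":[0.004,0,0.025],"delta_rot":[0,0,0],"grip":1},{"slide":[0.004,0,0.03],"delta_rot":[0,0,0],"grip":1}]}}

```text
time_s: 20.4
tool_pos: [0.6016, 0.2944, 0.1369]
tcp_rot: [3.13, 0.264, -0.001]
wrist_force: [1.3, -0.5, 1.0]
gripper_width: -0.0
```

```bash
python3 -c "
from h import *
loc()"
```

```text
t 20.4 block xyz mm [ 66.45 -30.1  136.92] F block [-0.66 -1.19  0.98] M [-0.02 -0.1  -0.04] w -0.0 toolx yaw 9.63 tilt [-0.0007 -0.0002]
```

Call:
{"method": "carry_out", "body": {"series": [{"slide":[0,0,0.003],"delta_rot":[0,0,0],"grip":1},{"slide":[0,0,0.006],"delta_rot":[0,0,0],"grip":1},{"slide":[0,0,0.009],"delta_rot":[0,0,0],"grip":1},{"slide":[0,0,0.012],"delta_rot":[0,0,0],"grip":1},{"slide":[0,0,0.012],"delta_rot":[0,0,0],"grip":1}]}}

```text
time_s: 20.82
tool_pos: [0.6013, 0.2944, 0.1338]
tcp_rot: [3.13, 0.264, -0.002]
wrist_force: [0.7, -0.3, 1.3]
gripper_width: 0.0001
```

```bash
python3 -c "
from h import *
loc()"
```

```text
t 20.82 block xyz mm [ 66.5  -29.83 133.76] F block [-0.39 -0.67  1.32] M [ 0.03 -0.17  0.01] w 0.0001 toolx yaw 9.63 tilt [-0.0013 -0.0004]
```

Call:
{"method": "carry_out", "body": {"series": [{"slide":[0,0,0.002],"delta_rot":[0,0,0],"grip":1},{"slide":[0,0,0.004],"delta_rot":[0,0,0],"grip":1}]}}

```text
time_s: 20.98
tool_pos: [0.6014, 0.2944, 0.1329]
tcp_rot: [3.13, 0.264, -0.002]
wrist_force: [1.2, 0.6, 1.1]
gripper_width: -0.0001
```

```bash
python3 -c "
from h import *
loc()"
```

```text
t 20.98 block xyz mm [ 66.52 -29.85 132.9 ] F block [ 0.4  -1.33  1.06] M [ 0.04 -0.21  0.  ] w -0.0001 toolx yaw 9.63 tilt [-0.0012 -0.0003]
```

Still only hinge friction. Next steps are finer.

Call:
{"method": "carry_out", "body": {"series": [{"slide":[0,0,0.001],"delta_rot":[0,0,0],"grip":1},{"slide":[0,0,0.002],"delta_rot":[0,0,0],"grip":1},{"slide":[0,0,0.003],"delta_rot":[0,0,0],"grip":1}]}}

```text
time_s: 21.23
tool_pos: [0.6013, 0.2944, 0.1321]
tcp_rot: [3.13, 0.264, -0.002]
wrist_force: [1.8, -0.3, 1.7]
gripper_width: -0.0003
```

```bash
python3 -c "
from h import *
loc()"
```

```text
t 21.23 block xyz mm [ 66.52 -29.8  132.09] F block [-0.6  -1.75  1.71] M [ 0.04 -0.2  -0.02] w -0.0003 toolx yaw 9.63 tilt [-0.0014 -0.0004]
```

Call:
{"method": "carry_out", "body": {"series": [{"slide":[0,0,0.001],"delta_rot":[0,0,0],"grip":1},{"slide":[0,0,0.002],"delta_rot":[0,0,0],"grip":1}]}}

```text
time_s: 21.4
tool_pos: [0.6013, 0.2943, 0.1316]
tcp_rot: [3.13, 0.264, -0.002]
wrist_force: [1.7, 0.2, 0.9]
gripper_width: 0.0001
```

```bash
python3 -c "
from h import *
loc()"
```

```text
t 21.4 block xyz mm [ 66.46 -29.78 131.59] F block [-0.07 -1.72  0.88] M [ 0.02 -0.23 -0.04] w 0.0001 toolx yaw 9.63 tilt [-0.0014 -0.0004]
```

Call:
{"method": "carry_out", "body": {"series": [{"slide":[0,0,0.001],"delta_rot":[0,0,0],"grip":1},{"slide":[0,0,0.002],"delta_rot":[0,0,0],"grip":1}]}}

```text
time_s: 21.57
tool_pos: [0.6013, 0.2943, 0.1311]
tcp_rot: [3.13, 0.264, -0.002]
wrist_force: [0.9, -0.4, 2.7]
gripper_width: 0.0
```

```bash
python3 -c "
from h import *
loc()"
```

```text
t 21.57 block xyz mm [ 66.48 -29.78 131.09] F block [-0.54 -0.8   2.72] M [ 0.05 -0.2   0.01] w 0.0 toolx yaw 9.63 tilt [-0.0014 -0.0004]
```

Call:
{"method": "carry_out", "body": {"series": [{"slide":[0,0,0.001],"delta_rot":[0,0,0],"grip":1},{"slide":[0,0,0.001],"delta_rot":[0,0,0],"grip":1}]}}

```text
time_s: 21.73
tool_pos: [0.6013, 0.2944, 0.131]
tcp_rot: [3.13, 0.264, -0.002]
wrist_force: [1.3, -0.5, 2.8]
gripper_width: -0.0002
```

```bash
python3 -c "
from h import *
loc()"
```

```text
t 21.73 block xyz mm [ 66.5  -29.78 131.  ] F block [-0.67 -1.21  2.85] M [ 0.06 -0.12 -0.01] w -0.0002 toolx yaw 9.63 tilt [-0.0014 -0.0003]
```

Call:
{"method": "carry_out", "body": {"series": [{"slide":[0,0,0.0005],"delta_rot":[0,0,0],"grip":1},{"slide":[0,0,0.001],"delta_rot":[0,0,0],"grip":1},{"slide":[0,0,0.001],"delta_rot":[0,0,0],"grip":1}]}}

```text
time_s: 21.98
tool_pos: [0.6013, 0.2944, 0.1309]
tcp_rot: [3.13, 0.264, -0.002]
wrist_force: [-0.2, 0.1, 5.1]
gripper_width: 0.0
```

```bash
python3 -c "
from h import *
loc()"
```

```text
t 21.98 block xyz mm [ 66.5  -29.81 130.94] F block [0.13 0.17 5.14] M [ 0.02  0.09 -0.03] w 0.0 toolx yaw 9.63 tilt [-0.0013 -0.0002]
```

Call:
{"method": "carry_out", "body": {"series": [{"slide":[0,0,0.0004],"delta_rot":[0,0,0],"grip":1},{"slide":[0,0,0.0004],"delta_rot":[0,0,0],"grip":1},{"slide":[0,0,0.0004],"delta_rot":[0,0,0],"grip":1}]}}

```text
time_s: 22.23
tool_pos: [0.6013, 0.2943, 0.1309]
tcp_rot: [3.13, 0.264, -0.002]
wrist_force: [-0.4, 1.0, 6.0]
gripper_width: 0.0005
```

```bash
python3 -c "
from h import *
loc()
for i in range(2): grab_frame('side');loc()"
```

```text
t 22.23 block xyz mm [ 66.45 -29.8  130.87] F block [1.02 0.28 5.99] M [-0.02  0.06  0.  ] w 0.0005 toolx yaw 9.62 tilt [-0.0013 -0.0002]
t 22.28 block xyz mm [ 66.5  -29.82 130.89] F block [1.21 1.09 4.99] M [-0.05  0.05  0.02] w 0.0 toolx yaw 9.63 tilt [-0.0013 -0.0002]
t 22.33 block xyz mm [ 66.48 -29.81 130.9 ] F block [-0.11  0.72  5.53] M [-0.05  0.12  0.03] w 0.0003 toolx yaw 9.62 tilt [-0.0013 -0.0002]
```

Call:
{"method": "carry_out", "body": {"series": [{"slide":[0,0,0.0002],"delta_rot":[0,0,0],"grip":1},{"slide":[0,0,0.0002],"delta_rot":[0,0,0],"grip":1},{"slide":[0,0,0.0002],"delta_rot":[0,0,0],"grip":1},{"slide":[0,0,0.0002],"delta_rot":[0,0,0],"grip":1},{"slide":[0,0,0.0002],"delta_rot":[0,0,0],"grip":1},{"slide":[0,0,0.0002],"delta_rot":[0,0,0],"grip":1},{"slide":[0,0,0.0002],"delta_rot":[0,0,0],"grip":1},{"slide":[0,0,0.0002],"delta_rot":[0,0,0],"grip":1},{"slide":[0,0,0.0002],"delta_rot":[0,0,0],"grip":1}]}}

```text
time_s: 23.08
tool_pos: [0.6013, 0.2943, 0.1309]
tcp_rot: [3.131, 0.264, -0.002]
wrist_force: [-0.3, -0.0, 4.9]
gripper_width: -0.0
```

```bash
python3 -c "
from h import *
loc()
for i in range(2): grab_frame('side');loc()"
```

```text
t 23.08 block xyz mm [ 66.5  -29.8  130.89] F block [0.02 0.32 4.95] M [-0.02  0.13 -0.01] w -0.0 toolx yaw 9.63 tilt [-0.0013 -0.0001]
t 23.13 block xyz mm [ 66.5  -29.84 130.9 ] F block [0.21 1.78 4.75] M [-0.08  0.09  0.01] w -0.0001 toolx yaw 9.62 tilt [-0.0012 -0.0001]
t 23.18 block xyz mm [ 66.5  -29.81 130.88] F block [0.84 1.19 5.27] M [-0.09  0.19 -0.04] w 0.0 toolx yaw 9.63 tilt [-0.0013 -0.0001]
```

The average is nearer 5.2 N, so I raise it slightly and hold again.

Call:
{"method": "carry_out", "body": {"series": [{"slide":[0,0,0.0005],"delta_rot":[0,0,0],"grip":1},{"slide":[0,0,0.0005],"delta_rot":[0,0,0],"grip":1},{"slide":[0,0,0.0005],"delta_rot":[0,0,0],"grip":1},{"slide":[0,0,0.0005],"delta_rot":[0,0,0],"grip":1},{"slide":[0,0,0.0005],"delta_rot":[0,0,0],"grip":1},{"slide":[0,0,0.0005],"delta_rot":[0,0,0],"grip":1},{"slide":[0,0,0.0005],"delta_rot":[0,0,0],"grip":1},{"slide":[0,0,0.0005],"delta_rot":[0,0,0],"grip":1},{"slide":[0,0,0.0005],"delta_rot":[0,0,0],"grip":1}]}}

```text
time_s: 23.93
tool_pos: [0.6013, 0.2944, 0.1309]
tcp_rot: [-3.13, -0.264, 0.002]
wrist_force: [0.6, -0.1, 6.5]
gripper_width: 0.0001
```

```bash
python3 -c "
from h import *
loc()
for i in range(3): grab_frame('side');loc()"
```

```text
t 23.93 block xyz mm [ 66.5  -29.82 130.87] F block [-0.18 -0.53  6.5 ] M [-0.1   0.17 -0.01] w 0.0001 toolx yaw 9.63 tilt [-0.0012 -0.0001]
t 23.98 block xyz mm [ 66.51 -29.79 130.83] F block [-0.33  0.4   5.46] M [-0.08  0.19 -0.07] w -0.0001 toolx yaw 9.63 tilt [-0.0013 -0.0001]
t 24.03 block xyz mm [ 66.48 -29.81 130.82] F block [-0.33  0.1   6.01] M [-0.07  0.23  0.05] w -0.0002 toolx yaw 9.63 tilt [-0.0013 -0.0001]
t 24.08 block xyz mm [ 66.46 -29.82 130.85] F block [-0.62  1.04  5.62] M [-0.05  0.17  0.03] w -0.0002 toolx yaw 9.62 tilt [-0.0013 -0.0001]
```

About 6 N, held for 0.9 s. Lifting straight off slowly, clear of everything, then a final check.

Call:
{"method": "carry_out", "body": {"series": [{"slide":[0,0,-0.004],"delta_rot":[0,0,0],"grip":1},{"slide":[0,0,-0.02],"delta_rot":[0,0,0],"grip":1},{"slide":[0,0,-0.08],"delta_rot":[0,0,0],"grip":1},{"slide":[0,0,-0.2],"delta_rot":[0,0,0],"grip":1},{"slide":[0,0,-0.35],"delta_rot":[0,0,0],"grip":1},{"slide":[0,0.15,-0.5],"delta_rot":[0,0,0],"grip":1},{"slide":[0,0.3,-0.55],"delta_rot":[0,0,0],"grip":1},{"slide":[0,0.45,-0.55],"delta_rot":[0,0,0],"grip":1},{"slide":[0,0.6,-0.55],"delta_rot":[0,0,0],"grip":1},{"slide":[0,0.75,-0.55],"delta_rot":[0,0,0],"grip":1},{"slide":[0,0.9,-0.55],"delta_rot":[0,0,0],"grip":1},{"slide":[0,0.9,-0.55],"delta_rot":[0,0,0],"grip":1},{"slide":[0,0.9,-0.55],"delta_rot":[0,0,0],"grip":1}]}}

```text
time_s: 25.17
tool_pos: [0.639, 0.0688, 0.268]
tcp_rot: [3.13, 0.254, -0.003]
wrist_force: [0.4, 1.0, 0.8]
gripper_width: -0.0004
```

Run:
```python
from h import *
from scipy.optimize import least_squares
loc();im=np.zeros((560,800,3),np.uint8)
for k,n in enumerate(("side","scene")):
    f=grab_frame(n);B=pts(f).reshape(-1,3);L=np.c_[(B[:,:2]-bo)@bx,(B[:,:2]-bo)@by,B[:,2]]*1000;C=f["image"].reshape(-1,3).astype(int)
    q=L[(L[:,0]>-100)&(L[:,0]<50)&(abs(L[:,1])<17)&(L[:,2]>80)&(L[:,2]<103)]
    g=least_squares(lambda p:np.hypot(q[:,1]-p[0]-p[1]*q[:,0],q[:,2]-p[2]-p[3]*q[:,0])-18,[0,0,80,0],loss="soft_l1",f_scale=1)
    print(n,len(q),"y",g.x[0].round(2),"yaw",np.degrees(g.x[1]).round(2),"z",g.x[2].round(2),"pitch",np.degrees(g.x[3]).round(2),"tail x",np.percentile(q[:,0],1).round(1))
    r=(C[:,2]>100)&(C[:,1]<60)&(C[:,0]<60);T=L[r&(L[:,2]>104)&(L[:,2]<200)&(abs(L[:,0]-66)<30)&(abs(L[:,1])<70)];print(" tab",np.median(T,0).round(1),T[:,1].min().round(1),T[:,1].max().round(1))
    if k==0: im[:560,:420]=cv2.resize(f["image"][200:400,190:340],(420,560),interpolation=cv2.INTER_CUBIC)
    else: im[:285,420:]=cv2.resize(f["image"],(380,285))
cv2.imwrite("pics/p7.png",im);loc()
```

```text
t 25.17 block xyz mm [-162.19  -29.38  268.04] F block [ 0.97 -0.53  0.76] M [ 0.05  0.   -0.02] w -0.0004 toolx yaw 9.29 tilt [-0.0017 -0.0014]
side 757 y 0.05 yaw -0.05 z 81.21 pitch 0.06 tail x -94.1
 tab [ 66.3 -29.6 114.6] -41.6 -14.5
scene 633 y -0.08 yaw 0.18 z 79.03 pitch 0.27 tail x -95.7
 tab [ 63.5 -29.6 112.6] -46.2 -16.6
t 25.27 block xyz mm [-157.69  -29.88  267.51] F block [ 0.41 -0.25 -0.5 ] M [ 0.01 -0.07 -0.07] w -0.0 toolx yaw 9.64 tilt [-0.0024  0.0002]
```

View pics/p7.png

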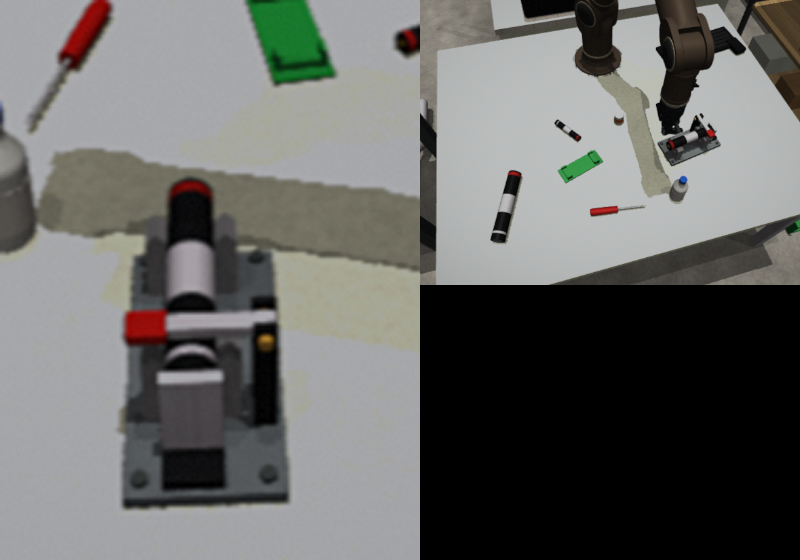

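The final view shows the barrel in both V's with its nose at the stop. The clamp lies level across it (tab at (145,326)), and the jar, screwdriver and bottle are where they were. Handing in.

```bash
python3 -c "
from h import *
print(job_done())"
```

```text
the job is handed in; nothing more can be done
None
```

I laid the middle barrel in both V's, slid it lens end first onto the stop, closed and bedded the clamp, and handed the job in at about 25 s of the 72 s limit.

- **Slide to the stop:** I pushed on the tail with closed fingers. The total push was about 9.6 N, of which about 4.8 N was sliding friction. That left roughly 5 N on the stop, held for 0.75 s. This figure is inferred from the wrist force, not measured at the stop.
- **Clamp:** I swung it over by its tab and pressed it for about 0.9 s at about 6 N. Before that I held it about 0.75 s at about 5.2 N. Single force readings are noisy, by about 0.6 N.
- **Last checks:**
  - The barrel axis is within 0.1 mm of the V centre line, with yaw and pitch at most about 0.3°.
  - The tail is at x ≈ -95 mm, so the nose is at about +95 mm, where the stop face was measured.
  - The tab face is level at z ≈ 113 to 115 mm, so the clamp is closed.
  - The jar, screwdriver and bottle look untouched, and the robot is clear of everything.
- **Disagreement:** The two cameras differ by about 2 mm in barrel axis height (81.2 and 79.0 mm against 80). That is within their stated calibration.

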